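# Try salvaged thumb screws in the gauge nut and weigh out the sound ones

## Robot

A 6-joint arm with a two-finger parallel gripper is mounted at the origin on the work surface. World frame = base frame: x ahead of the robot, y to its left, z up, the work surface at z = 0. Lengths are in m, angles in degrees, forces in N, time in s.
With the tool pointing down it reaches from about 0.4 to 0.825 m from the base axis. Payload 7 kg.
Tool frame: the origin (TCP) lies midway between the tips of the shut fingers; the grasp point (between the pads) lies 19 mm behind it; z points along the fingers, y is the line along which they close (so a half turn about z gives the same grasp; the last joint's range is limited). The gripper opens to 88 mm and grips with 3 to 60 N. Pads are 19 mm wide; open, the fingers measure 130 mm over their backs; the gripper's body (78 mm by 193 mm) begins 47 mm behind the grasp point.
Start: joints at [89.158, 20.546, 0.682, 0, -70.136, -16.507], TCP at [0.201, 0.644, 0.227] pointing down, gripper open.
Joint ranges: [-176.03, 176.03], [-82.01, 121.73], [-58.28, 71.71], [-173.87, 95.51], [-174.79, -0.11], [-173.66, 173.66]. Speed limits (degrees/s): [136.94, 136.94, 172.46, 180, 180, 180].

## Interface

Orientations are given as [roll, pitch, yaw] about the fixed x, y, z axes, in that order (R = Rz(yaw) Ry(pitch) Rx(roll)).
In Python, from rig import sense, snapshot, sign_off gives the robot as it stands. The module is installed in compiled form; this text tells all that it offers.
- The arm moves only by the tool drive_tool, never from a script. Its argument "series" is a list of rows, each a list of 3 entries, a list of its own where there are three numbers: the shift along the tool's x, y, z in cm, then the turn, a rotation vector about the tool's x, y, z in degrees, then the closure, from 0 (fully open) to 1 (shut). In form: [[[x, y, z], [ax, ay, az], claw], ...]. A call has 1 to 12 rows; each row shifts and turns the commanded pose from where the row before left it, along the tool's axes as they then stand; what a row does not reach is not made up. A row lasts 1/12 s, in which the tool goes at most 41.7 mm and 7.16 degrees, less where a joint would pass 70% of its speed; a pose out of reach is approached as far as the arm can. A call with a gripper value outside its range is refused whole. The fingers move at their own pace and stop on an object; "newtons" is the grip in N (left out, the last holds). Time passes only in rows, so rows that do not move let the fingers close. It gives the time, the measured TCP pose, the force, the opening and the grip force at its end, in the units of the state.
- sense(): the state, without advancing time (a new reading comes with each control period).
- snapshot(name): name is "side" or "top" or "wrist"; returns a dict with "img" (384x512x3 uint8, red, green, blue), "fx", "fy", "cx", "cy" (pixels), "R" (3x3) and "t" (3): a world point X has camera coordinates R X + t. Camera axes: x right, y down, z forward; pixel columns grow to the right and rows downward; lengths in m; the calibration is good to about 2 mm. A picture is of the moment at which its call begins. There is no depth.
- sign_off(): hands the job in; it is judged then, once.
The state is a dict: "time": time; "q": joint angles; "joint_vel": joint speeds; "effort": joint torques, N m; "eef_pos": TCP position; "ee_rot": TCP orientation; "wrist_force": force on the tool from outside, world axes, zero at the start; "torque": the same for the moment, N m; "finger_gap": opening from 0.0 (shut) to 1.0 (fully open); "finger_force": force on a finger pad.
Only numpy, scipy, OpenCV 4.12 (cv2) and the standard library are available. Lean on these libraries where they do the work, as an engineer would, in place of code of your own. Each camera call takes 0.05 s, during which the arm holds its last target. There are 200 camera calls.

## Task

Try every thumb screw from the rack in the gauge nut by giving it about a quarter turn clockwise, not turning it back: throw those that bind into the scrap box. Put sound ones, which turn freely, on the scale pan until the pointer stands on the dark band (what is already in the pan counts and stays there), and stand any other sound screws back in the rack. Leave the spanner, the can and the socket where they are.

Things in the scene. Friction and masses are not known exactly. Their poses are not given: they have to be found in the camera images.
- rack_top (a point): Wooden rack, fixed, 125 (x) x 190 (y) x 32 mm high; this point is the centre of its top, z up. Six square holes 30 mm wide, 26 mm deep, parallel to its axes, at x = -32.5 and 32.5 mm, y = -65, 0 and 65 mm. The screws stand in them tip down, collar on the rack's top; at least one hole is empty.
- gauge_mouth (a point): Gauge nut, fixed: steel block 56 x 56 x 34 mm high on a foot plate 70 (x) x 95 (y) x 8 mm. Point: centre of its top and of its square mouth, 22 mm wide (4 mm lead-in), 28 mm deep, parallel to this x and y, z up. A screw's square tip goes straight in until the collar rests on top, and is held while the head is turned clockwise (from above). It lifts straight out; no unscrewing.
- pan_floor (a point): Pan of a spring scale (base fixed): aluminium tray 170 x 170 mm outside, walls 4 mm thick, 21 mm high above its floor. Point: centre of its floor's upper side, 79 mm above the bench when empty; sinks with the pan; z up. An upright 30 mm wide, 125 mm high stands 103 mm off along +x with a dark 5 mm band; a pointer on the pan moves down it and is mid-band at 16 mm.
- pan (a joint): How far the pan has sunk, in m: 0 empty, 0.036 at its stop. Spring 245 N/m: each screw, and the slug too, weighs 200 g and sinks it 8 mm. Target 0.016 (pointer on the band).
- slug_center (a point): Steel disc (slug), 40 mm in diameter, 20 mm high, 200 g, lying in the pan from the start in some runs and absent in others. This point is its centre. It stays in the pan.
- scrap_box_in (a point): Scrap box: open cardboard-brown box, loose, 0.5 kg, 120 x 120 mm outside, 60 mm high, walls and floor 5 mm. This point is the centre of its inner floor, z up.
- s1_mid (a point): Steel thumb screw, loose, 66 mm high, 200 g; may be absent. Point: half-way up its axis; z from tip to head. Flat thumb head 30 (x) x 10 mm (y), from 3 mm below this point to 33 above; round collar 36 mm across, 11 to 3 mm below; square tip 18 x 18 mm, 33 to 11 mm below, which turns on the thread and is square to the head at joint 0.
- s1_thread (a joint): Thread of screw s1: rad the head has been turned clockwise (from above) relative to its square tip; 0 at the start; stays where left. Sound: turns with hardly any moment (under 0.05 N m) up to 3.2. Damaged: stiff (0.15 N m), stops hard at about 0.15. The tip has about 0.25 rad of play in the gauge nut.
- s2_mid (a point): Steel thumb screw, loose, 66 mm high, 200 g; may be absent. Point: half-way up its axis; z from tip to head. Flat thumb head 30 (x) x 10 mm (y), from 3 mm below this point to 33 above; round collar 36 mm across, 11 to 3 mm below; square tip 18 x 18 mm, 33 to 11 mm below, which turns on the thread and is square to the head at joint 0.
- s2_thread (a joint): Thread of screw s2: rad the head has been turned clockwise (from above) relative to its square tip; 0 at the start; stays where left. Sound: turns with hardly any moment (under 0.05 N m) up to 3.2. Damaged: stiff (0.15 N m), stops hard at about 0.15. The tip has about 0.25 rad of play in the gauge nut.
- s3_mid (a point): Steel thumb screw, loose, 66 mm high, 200 g; may be absent. Point: half-way up its axis; z from tip to head. Flat thumb head 30 (x) x 10 mm (y), from 3 mm below this point to 33 above; round collar 36 mm across, 11 to 3 mm below; square tip 18 x 18 mm, 33 to 11 mm below, which turns on the thread and is square to the head at joint 0.
- s3_thread (a joint): Thread of screw s3: rad the head has been turned clockwise (from above) relative to its square tip; 0 at the start; stays where left. Sound: turns with hardly any moment (under 0.05 N m) up to 3.2. Damaged: stiff (0.15 N m), stops hard at about 0.15. The tip has about 0.25 rad of play in the gauge nut.
- s4_mid (a point): Steel thumb screw, loose, 66 mm high, 200 g; may be absent. Point: half-way up its axis; z from tip to head. Flat thumb head 30 (x) x 10 mm (y), from 3 mm below this point to 33 above; round collar 36 mm across, 11 to 3 mm below; square tip 18 x 18 mm, 33 to 11 mm below, which turns on the thread and is square to the head at joint 0.
- s4_thread (a joint): Thread of screw s4: rad the head has been turned clockwise (from above) relative to its square tip; 0 at the start; stays where left. Sound: turns with hardly any moment (under 0.05 N m) up to 3.2. Damaged: stiff (0.15 N m), stops hard at about 0.15. The tip has about 0.25 rad of play in the gauge nut.
- s5_mid (a point): Steel thumb screw, loose, 66 mm high, 200 g; may be absent. Point: half-way up its axis; z from tip to head. Flat thumb head 30 (x) x 10 mm (y), from 3 mm below this point to 33 above; round collar 36 mm across, 11 to 3 mm below; square tip 18 x 18 mm, 33 to 11 mm below, which turns on the thread and is square to the head at joint 0.
- s5_thread (a joint): Thread of screw s5: rad the head has been turned clockwise (from above) relative to its square tip; 0 at the start; stays where left. Sound: turns with hardly any moment (under 0.05 N m) up to 3.2. Damaged: stiff (0.15 N m), stops hard at about 0.15. The tip has about 0.25 rad of play in the gauge nut.
- spanner: Bystander: open-end spanner, 180 mm long, lying flat beside the work; origin at its middle, underside.
- oil_can: Bystander: grey can, 56 mm in diameter, 90 mm high, standing; origin under its centre.
- socket: Bystander: steel socket, 34 mm in diameter, 40 mm high, standing; origin under its centre.
There are look-alikes about, which are no part of the job. Leave any turquoise or yellow look-alike of the part that bears s4_mid alone.

How it is judged:
By the outcome, as a careful person would: the job done as asked, in the order asked, and still so for the second after the job is handed in, with the robot touching nothing.
Of s3, s4, slug only 2 to 3 are there at a start; the rules pass over those that are not, and their reading is None.
At some moment in a run one of scrap_box may be knocked a few centimetres aside while the robot is not near it.
It also fails if it takes over 210 s, if anything falls off the work surface, if the arm or the gripper's body presses on something with over 40 N, if the wrist force passes 120 N, or if a joint passes its speed limit or range.

## Working session

There is one attempt and no reset: what is moved stays moved. The work goes in short steps, Python scripts to look and compute and a tool call to move; the robot and the scene stay as the last step left them, time stands still between calls to the robot, and variables do not carry over. Pictures are saved under pics/ and viewed, at most 14 in all, crops included, and the job is handed in when it is done.

Besides the shell and the picture viewer there is one more tool, called as a command line: name --argument value ..., lists and objects as JSON in quotes. drive_tool: Moves the arm, as the interface text tells. Its arguments: {"type":"object","properties":{"series":{"type":"array","items":{"type":"array"}},"newtons":{"type":"number"}},"required":["series"]}

```bash
mkdir -p pics
python3 - <<'E'
from rig import sense, snapshot
import cv2,numpy as np
for n in ("top","side"):
    s=snapshot(n); cv2.imwrite(f"pics/{n}0.png",cv2.resize(s["img"][:,:,::-1],(800,600),interpolation=cv2.INTER_CUBIC))
    print(n,s["fx"],s["fy"],s["cx"],s["cy"],np.round(s["R"],4).tolist(),np.round(s["t"],4).tolist())
print(sense())
E
```

```text
top 436.25664638582566 436.25664638582566 250.3660093200193 197.50203951774824 [[0.0243, -0.9996, -0.0114], [-0.9944, -0.023, -0.1034], [0.1031, 0.0139, -0.9946]] [0.0414, 0.5341, 1.0311]
side 354.91710802533254 354.91710802533254 258.4134017588371 193.5241491304492 [[-0.9227, -0.3853, -0.0139], [-0.2546, 0.6361, -0.7284], [0.2895, -0.6685, -0.685]] [0.4955, 0.1784, 0.7352]
{'time': 0.1, 'q': array([ 8.91598054e+01,  2.05862981e+01,  6.41146200e-01, -1.79657070e-02,
       -7.01353806e+01, -1.65078785e+01]), 'joint_vel': array([ 0.03260773, -0.01911533,  0.14043274,  0.04275665, -0.01929717,
        0.07945228]), 'effort': array([-7.58928672e-04, -5.84161127e+01,  2.93750274e+01,  7.01546609e+00,
        1.00862994e-02, -5.35588163e-05]), 'eef_pos': array([0.20115196, 0.64389409, 0.22574344]), 'ee_rot': array([ 1.79917987e+02, -6.69133122e-03, -1.73541849e+01]), 'wrist_force': array([-0.49400187, -0.2530355 , -0.02405675]), 'torque': array([ 0.02515994, -0.04813846, -0.01252371]), 'finger_force': 0.0, 'finger_gap': 0.9997488763580947}
```

View pics/top0.png

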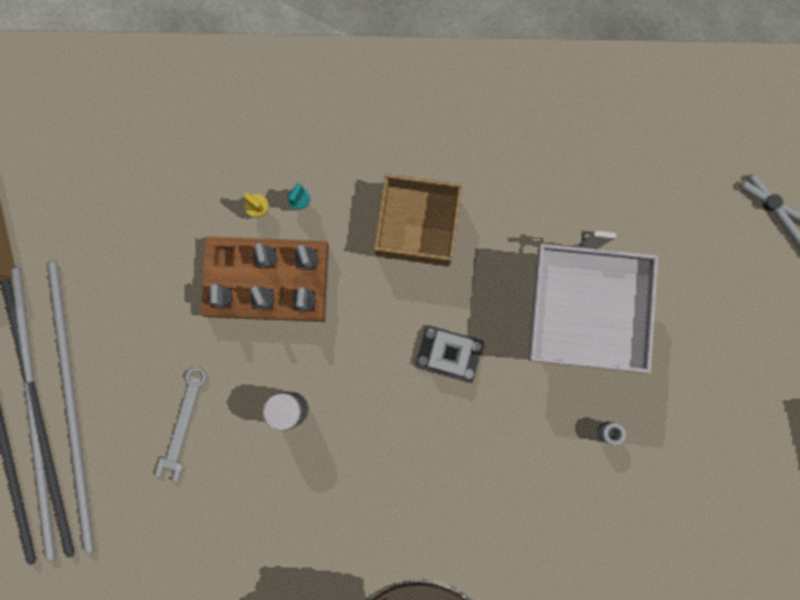

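View pics/side0.png

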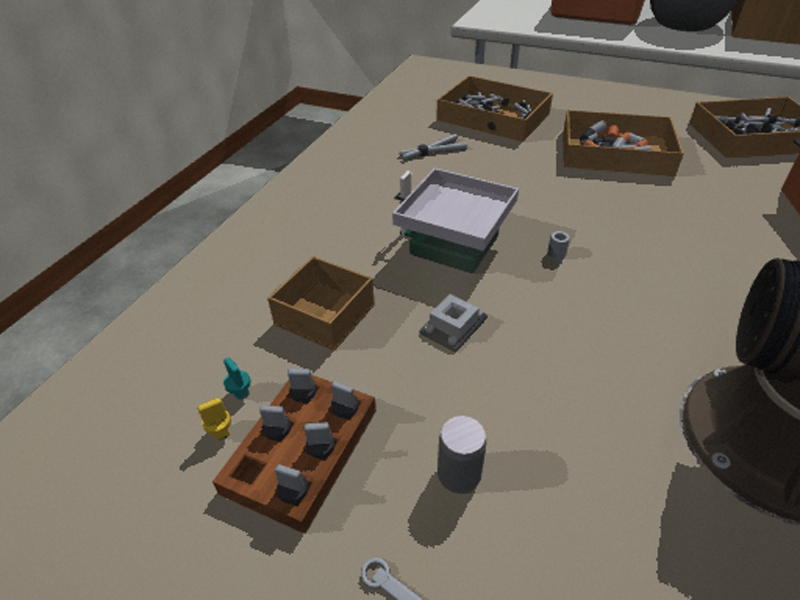

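Both views show the rack (top view, at about (265,278) enlarged) with five screws, and its upper-left hole is empty. The pan (595,308) is empty, so there is no slug. The gauge nut is at (452,354) and the scrap box at (418,219). I'll turn these into positions next.

```bash
cat > h.py <<'E'
import numpy as np, cv2
from rig import sense, snapshot
from scipy.optimize import least_squares
def K(s): return np.array([[s["fx"],0,s["cx"]],[0,s["fy"],s["cy"]],[0,0,1]])
def back(s,uv,z):
    "pixel -> world point on plane z"
    R,t=np.array(s["R"]),np.array(s["t"]); c=-R.T@t
    d=R.T@np.linalg.solve(K(s),[uv[0],uv[1],1]); return c+d*(z-c[2])/d[2]
def proj(s,X):
    R,t=np.array(s["R"]),np.array(s["t"])
    return cv2.projectPoints(np.atleast_2d(np.float64(X)),cv2.Rodrigues(R)[0],t,K(s),None)[0][:,0]
def go(x,y,z,yaw):
    "shift in tool axes (cm) at present yaw, and turn about tool z (deg)"
    s=sense(); p=s["eef_pos"]; w=s["ee_rot"][2]; a=np.radians(w); d=np.array([x,y,z])-p
    print("shift cm",np.round(100*np.array([d[0]*np.cos(a)+d[1]*np.sin(a),d[0]*np.sin(a)-d[1]*np.cos(a),-d[2]]),2),"turn",round((w-yaw+180)%360-180,1))
    c=np.radians(yaw); print("  shift if turned first",np.round(100*np.array([d[0]*np.cos(c)+d[1]*np.sin(c),d[0]*np.sin(c)-d[1]*np.cos(c),-d[2]]),2))
E
python3 - <<'E'
from h import *
s=snapshot("top"); f=1/1.5625
g=lambda P,z:np.array([back(s,(u*f,v*f),z)[:2] for u,v in P])
def show(n,P,z):
    c=g(P,z); m=c.mean(0); e=c[1]-c[0]
    print(n,m.round(4),"edge01 yaw",np.degrees(np.arctan2(e[1],e[0])).round(1),"len",[round(float(np.linalg.norm(c[i]-c[(i+1)%4])),4) for i in range(4)])
show("rack",[(203,316),(207,237),(328,241),(326,320)],.032)
show("box",[(377,256),(385,177),(461,184),(450,264)],.06)
for z in(.034,.042):show("gauge",[(428,368),(438,330),(476,340),(466,378)],z)
show("pan",[(532,362),(540,244),(657,256),(651,371)],.1)
for n,p in dict(s00=(220,296),s01=(262,297),s02=(304,299),s11=(264,256),s12=(306,258),yel=(256,205),tur=(300,195)).items(): print(n,g([p],.06).round(3))
E
```

```text
rack [0.5755 0.2503] edge01 yaw 0.1 len [0.1246, 0.1903, 0.1241, 0.1911]
box [0.6665 0.0156] edge01 yaw -4.2 len [0.1237, 0.1171, 0.1255, 0.1114]
gauge [ 0.4646 -0.0409] edge01 yaw -13.7 len [0.0603, 0.0602, 0.0602, 0.0599]
gauge [ 0.4643 -0.0403] edge01 yaw -13.7 len [0.0599, 0.0597, 0.0597, 0.0594]
pan [ 0.5335 -0.2408] edge01 yaw -3.7 len [0.1723, 0.1701, 0.167, 0.1697]
s00 [[0.543 0.313]]
s01 [[0.543 0.249]]
s02 [[0.541 0.186]]
s11 [[0.606 0.249]]
s12 [[0.604 0.185]]
yel [[0.685 0.265]]
tur [[0.702 0.198]]
```

drive_tool --series '[[[0,0,-2.5],[0,0,-5.8],0.6],[[0,0,-2.5],[0,0,-5.8],0.6],[[0,0,-2.5],[0,0,-5.8],0.6],[[2.3,2.8,0],[0,0,0],0.6],[[2.3,2.8,0],[0,0,0],0.6],[[2.3,2.8,0],[0,0,0],0.6],[[2.3,2.8,0],[0,0,0],0.6],[[2.3,2.8,0],[0,0,0],0.6],[[2.3,2.8,0],[0,0,0],0.6],[[2.3,2.8,0],[0,0,0],0.6],[[2.3,2.8,0],[0,0,0],0.6],[[2.3,2.8,0],[0,0,0],0.6]]'

```text
time: 1.15
eef_pos: [0.4092, 0.3908, 0.3015]
ee_rot: [180.0, 0.0, 0.1]
wrist_force: [-0.3, 1.0, 0.4]
finger_gap: 0.401
finger_force: 0.0
```

drive_tool --series '[[[2.3,2.8,0],[0,0,0],0.6],[[2.3,2.8,0],[0,0,0],0.6],[[2.3,2.8,0],[0,0,0],0.6],[[2.3,2.8,0],[0,0,0],0.6],[[2.3,2.8,0],[0,0,0],0.6],[[0,0,0],[0,0,0],0.6],[[0,0,0],[0,0,0],0.6],[[0,0,0],[0,0,0],0.6]]'

```text
time: 1.82
eef_pos: [0.5236, 0.2523, 0.3012]
ee_rot: [180.0, 0.0, -0.0]
wrist_force: [-0.4, -0.1, 0.4]
finger_gap: 0.406
finger_force: 0.0
```

Run:
```python
from h import *
s=snapshot("wrist"); cv2.imwrite("pics/w1.png",cv2.resize(s["img"][:,:,::-1],(800,600),interpolation=cv2.INTER_CUBIC))
np.save("pics/w1.npy",s,allow_pickle=True)
R=np.array(s["R"]);print(s["fx"],(-R.T@s["t"]).round(3),R.round(3).tolist()); q=sense();print(q["eef_pos"],q["ee_rot"],q["q"],q["wrist_force"],q["torque"],q["finger_gap"])
```

```text
291.6486104557803 [0.6   0.252 0.46 ] [[-0.0, -1.0, 0.001], [-0.959, 0.0, 0.283], [-0.283, -0.001, -0.959]]
[0.5233224  0.25283543 0.30137486] [1.79998968e+02 1.82595852e-02 5.53203641e-02] [ 4.50476601e+01  9.47962102e+00 -4.59338711e+00 -1.25562234e-02
 -7.59406349e+01  4.50107121e+01] [ 0.12834909 -0.08051739  0.98126591] [-0.02326164 -0.05279196 -0.02535673] 0.40093976884265736
```

View pics/w1.png

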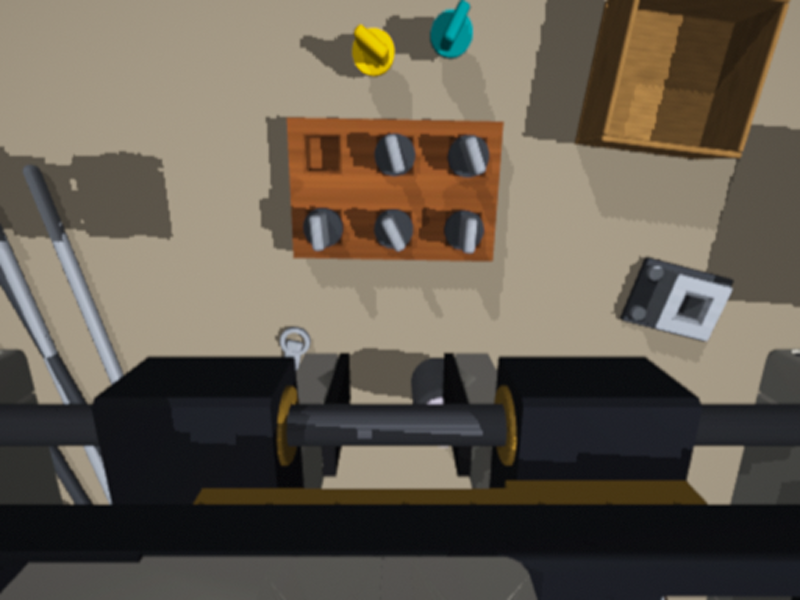

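The wrist view shows the five heads near (395,155), (470,155), (320,230), (395,230) and (468,232), and the gauge mouth at (693,305). I'll enlarge the rack and gauge for precise pixel positions.

Run:
```python
import numpy as np,cv2
s=np.load("pics/w1.npy",allow_pickle=True).item(); im=s["img"][:,:,::-1]
c=lambda u,v,w,h,k,e=cv2.INTER_CUBIC: cv2.resize(im[v:v+h,u:u+w],None,fx=k,fy=k,interpolation=e)
A=c(182,70,150,102,5.3333); A=cv2.resize(A,(800,544)); cv2.imwrite("pics/c1.png",A)
B=c(395,160,80,60,10); cv2.imwrite("pics/c2.png",B)
```

```text
(no output)
```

View pics/c1.png

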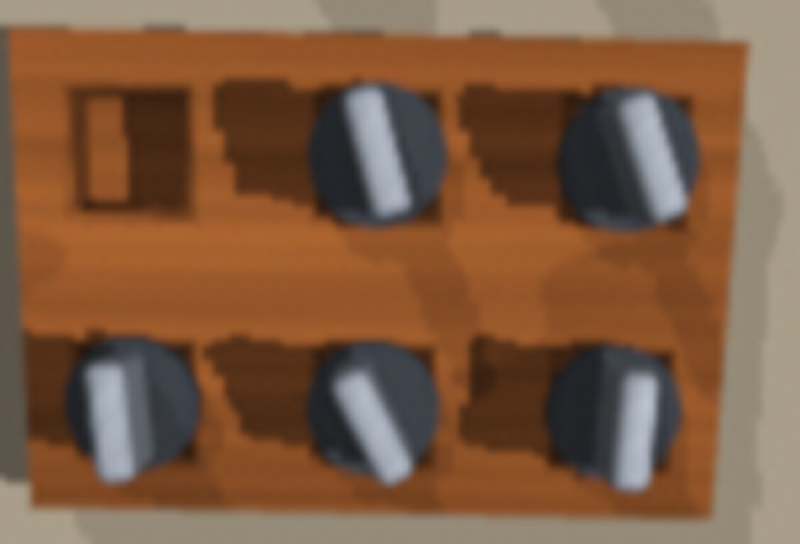

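View pics/c2.png

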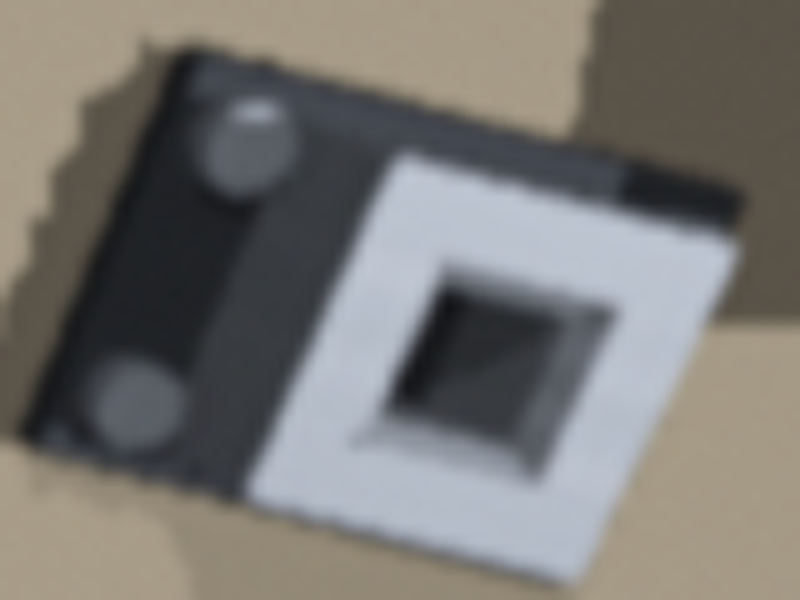

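Heads (in c1): (362,88)-(396,213), (641,95)-(670,217), (103,364)-(117,480), (351,375)-(396,482), (643,374)-(632,490). In c2 the gauge top corners are (405,152), (742,235), (578,585), (248,493).

Run:
```python
from h import *
s=np.load("pics/w1.npy",allow_pickle=True).item()
f=lambda P,o,k:[(o[0]+(u+.5)/k-.5,o[1]+(v+.5)/k-.5) for u,v in P]
g=lambda P,z:np.array([back(s,p,z)[:2] for p in P])
k=800/150
c=g(f([(8,28),(748,42),(712,518),(32,507)],(182,70),k),.032)
m=c.mean(0);e=c[0]-c[3];print("rack",m.round(4),np.degrees(np.arctan2(e[1],e[0])).round(1),[np.linalg.norm(c[i]-c[i-1]).round(4) for i in range(4)])
for n,P in dict(s11=[(362,88),(396,213)],s12=[(641,95),(670,217)],s00=[(103,364),(117,480)],s01=[(351,375),(396,482)],s02=[(643,374),(632,490)]).items():
    a=g(f(P,(182,70),k),.076); e=a[0]-a[1]; print(n,a.mean(0).round(4),"yaw",np.degrees(np.arctan2(e[1],e[0])).round(1),np.linalg.norm(e).round(4),"rel rack",(a.mean(0)-m).round(4))
for z in(.034,.042):
  for P in ([(405,152),(742,235),(578,585),(248,493)],[(447,262),(620,305),(540,480),(355,443)]):
    c=g(f(P,(395,160),10),z); e=c[0]-c[3]; e2=c[1]-c[2]
    print("gauge",z,c.mean(0).round(4),np.degrees(np.arctan2(e[1],e[0])).round(1),np.degrees(np.arctan2(e2[1],e2[0])).round(1),[np.linalg.norm(c[i]-c[i-1]).round(4) for i in range(4)])
```

```text
rack [0.5774 0.2534] -0.8 [np.float64(0.1247), np.float64(0.1901), np.float64(0.1245), np.float64(0.1901)]
s11 [0.6101 0.2523] yaw 15.9 0.0291 rel rack [ 0.0328 -0.0011]
s12 [0.6089 0.1872] yaw 16.6 0.0286 rel rack [ 0.0315 -0.0662]
s00 [0.5464 0.3188] yaw 4.1 0.0287 rel rack [-0.031   0.0653]
s01 [0.5448 0.2537] yaw 22.7 0.0287 rel rack [-0.0326  0.0003]
s02 [0.5439 0.1885] yaw -2.8 0.0287 rel rack [-0.0335 -0.0649]
gauge 0.034 [ 0.4674 -0.0402] -15.3 -13.8 [np.float64(0.0562), np.float64(0.0548), np.float64(0.0583), np.float64(0.0563)]
gauge 0.034 [ 0.4668 -0.04  ] -17.3 -13.6 [np.float64(0.0303), np.float64(0.0284), np.float64(0.029), np.float64(0.0303)]
gauge 0.042 [ 0.4699 -0.0347] -15.3 -13.8 [np.float64(0.0551), np.float64(0.0537), np.float64(0.0572), np.float64(0.0552)]
gauge 0.042 [ 0.4693 -0.0345] -17.3 -13.6 [np.float64(0.0297), np.float64(0.0279), np.float64(0.0285), np.float64(0.0298)]
```

drive_tool --series '[[[1.05,3.2,0],[0,0,2.8],0.6],[[0.85,3.25,0],[0,0,0],0.6],[[0,0,3.3],[0,0,0],0.6],[[0,0,3.3],[0,0,0],0.6],[[0,0,3.3],[0,0,0],0.6],[[0,0,3.3],[0,0,0],0.6],[[0,0,3.3],[0,0,0],0.6],[[0,0,3.3],[0,0,0],0.6],[[0,0,3.0],[0,0,0],0.6],[[0,0,1.6],[0,0,0],0.6],[[0,0,1.1],[0,0,0],0.6],[[0,0,0],[0,0,0],0.6]]'

```text
time: 2.87
eef_pos: [0.5395, 0.1879, 0.0444]
ee_rot: [179.9, 0.2, -2.7]
wrist_force: [-0.6, -0.0, -0.4]
finger_gap: 0.402
finger_force: 0.0
```

drive_tool --newtons 40 --series '[[[0,0,0],[0,0,0],1],[[0,0,0],[0,0,0],1],[[0,0,0],[0,0,0],1],[[0,0,0],[0,0,0],1],[[0,0,0],[0,0,0],1],[[0,0,0],[0,0,0],1]]'

```text
time: 3.37
eef_pos: [0.5418, 0.1883, 0.0478]
ee_rot: [-179.9, -0.1, -2.7]
wrist_force: [-1.9, 2.5, 6.7]
finger_gap: 0.111
finger_force: 40.0
```

drive_tool --series '[[[0,0,-1],[0,0,0],1],[[0,0,-2.5],[0,0,0],1],[[0,0,-3.5],[0,0,0],1],[[0,0,-3.5],[0,0,0],1],[[0,0,-2.5],[0,0,0],1],[[0,0,0],[0,0,0],1],[[0,0,0],[0,0,0],1]]'

```text
time: 3.95
eef_pos: [0.5415, 0.1879, 0.1786]
ee_rot: [-179.9, -0.1, -2.8]
wrist_force: [-1.0, 0.3, -2.5]
finger_gap: 0.112
finger_force: 40.0
```

Run:
```python
from h import *
go(.466,-.0405,.16,-14.5); q=sense(); print(q["eef_pos"],q["ee_rot"],q["q"],q["torque"])
s=snapshot("wrist"); cv2.imwrite("pics/w2.png",s["img"][:,:,::-1])
```

```text
shift cm [-6.44 23.18  1.86] turn 11.7
  shift if turned first [-1.59 24.01  1.86]
[0.54147277 0.18794114 0.17856554] [-1.79865124e+02 -1.36964557e-01 -2.76830549e+00] [ 3.86845499e+01  1.30085446e+01 -1.64962721e+01 -1.19943037e-02
 -6.03032404e+01  4.85532304e+01] [-0.04997545  0.02635617  0.0156055 ]
```

drive_tool --series '[[[0,0,0],[0,0,5.9],1],[[0,0,0],[0,0,5.8],1],[[-0.8,3.0,0],[0,0,0],1],[[-0.8,3.0,0],[0,0,0],1],[[-0.8,3.0,0],[0,0,0],1],[[-0.8,3.0,0],[0,0,0],1],[[-0.8,3.0,0],[0,0,0],1],[[-0.8,3.0,0],[0,0,0],1],[[-0.8,3.0,0],[0,0,0],1],[[-0.8,3.0,0],[0,0,0],1],[[0,0,0],[0,0,0],1],[[0,0,0],[0,0,0],1]]'

```text
time: 5.0
eef_pos: [0.4174, -0.0302, 0.1755]
ee_rot: [179.9, 0.1, -14.6]
wrist_force: [0.2, 0.9, -1.3]
finger_gap: 0.107
finger_force: 40.0
```

Run:
```python
from h import *
go(.466,-.0405,.16,-14.5); q=sense(); print(q["eef_pos"],q["ee_rot"],q["q"],q["torque"])
s=snapshot("wrist"); np.save("pics/w2.npy",s,allow_pickle=True); cv2.imwrite("pics/w3.png",cv2.resize(s["img"][:,:,::-1],(800,600),interpolation=cv2.INTER_CUBIC))
```

```text
shift cm [ 4.96 -0.23  1.55] turn -0.1
  shift if turned first [ 4.96 -0.22  1.55]
[ 0.41740885 -0.03020879  0.17550963] [ 1.79937934e+02  1.19618221e-01 -1.45845714e+01] [ 2.31138125e+01 -1.87652865e+00 -3.39898141e+01 -2.83393192e-02
 -5.80193179e+01  5.23167182e+01] [ 0.03143079 -0.10717292  0.07378576]
```

View pics/w3.png

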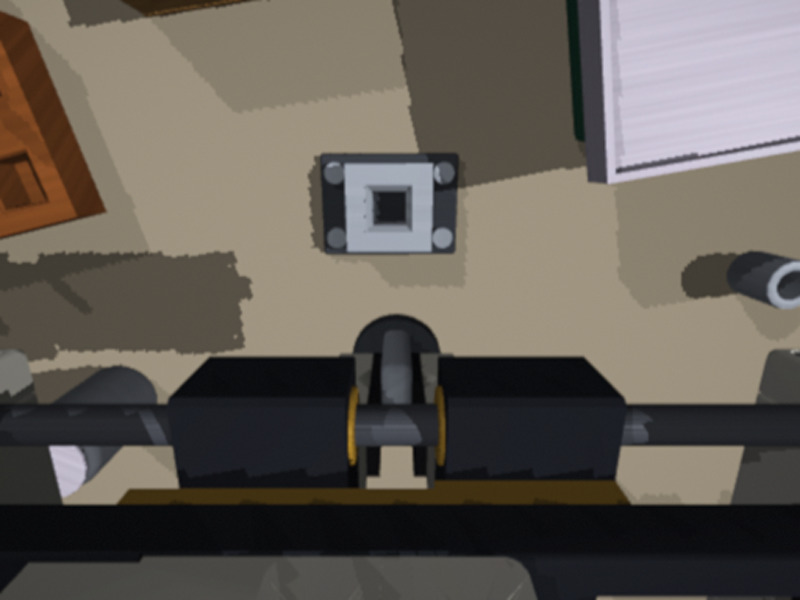

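The gauge mouth is at (388,207), aligned with the image axes. The screw is held upright, with the front edge of its collar at (397,315).

Run:
```python
from h import *
s=np.load("pics/w2.npy",allow_pickle=True).item()
g=lambda P,z:np.array([back(s,((u+.5)/1.5625-.5,(v+.5)/1.5625-.5),z)[:2] for u,v in P])
tcp=np.array([.4174,-.0302]); a=np.radians(-14.6); ex=np.array([np.cos(a),np.sin(a)]); ey=np.array([np.sin(a),-np.cos(a)])
for P in ([(345,163),(433,163),(434,251),(345,252)],[(364,184),(412,184),(412,230),(365,231)]):
    c=g(P,.034); m=c.mean(0); e=c[0]-c[3]; e2=c[1]-c[2]; print(m.round(4),np.degrees(np.arctan2(e[1]+e2[1],e[0]+e2[0])).round(1),"tool",((m-tcp)@ex).round(4),((m-tcp)@ey).round(4),[np.linalg.norm(c[i]-c[i-1]).round(4) for i in range(4)])
c=g([(397,315)],.1755-.0048-.011)[0]-tcp; print("collar front rel tool",c@ex,c@ey,"-> screw x off",c@ex-.018)
c=g([(355,355),(438,355)],.1677)-tcp; print(c@ex,c@ey)
```

```text
[ 0.467  -0.0392] -14.5 tool 0.0503 -0.0038 [np.float64(0.0568), np.float64(0.0555), np.float64(0.0562), np.float64(0.0593)]
[ 0.4677 -0.0388] -14.3 tool 0.0509 -0.0044 [np.float64(0.03), np.float64(0.0307), np.float64(0.0293), np.float64(0.0309)]
collar front rel tool 0.019218743772372104 0.0008027860051887614 -> screw x off 0.001218743772372105
[0.00522497 0.00520397] [-0.01582299  0.01700051]
```

drive_tool --series '[[[2.5,-0.2,0],[0,0,0],1],[[2.45,-0.2,0],[0,0,0],1],[[0,0,3],[0,0,0],1],[[0,0,3],[0,0,0],1],[[0,0,2.5],[0,0,0],1],[[0,0,1],[0,0,0],1],[[0,0,0.2],[0,0,0],1],[[0,0,0],[0,0,0],1],[[0,0,0.5],[0,0,0],1],[[0,0,0.5],[0,0,0],1],[[0,0,0],[0,0,0],1]]'

```text
time: 5.97
eef_pos: [0.4682, -0.037, 0.0693]
ee_rot: [-180.0, -0.0, -14.4]
wrist_force: [0.1, -0.2, -2.7]
finger_gap: 0.112
finger_force: 40.0
```

drive_tool --series '[[[0,0,0.4],[0,0,0],1],[[0,0,0.4],[0,0,0],1],[[0,0,0.4],[0,0,0],1],[[0,0,0.4],[0,0,0],1],[[0,0,0.2],[0,0,0],1],[[0,0,0],[0,0,0],1]]'

```text
time: 6.47
eef_pos: [0.4678, -0.0373, 0.0511]
ee_rot: [180.0, 0.0, -14.5]
wrist_force: [-0.2, -0.2, -1.5]
finger_gap: 0.11
finger_force: 40.0
```

drive_tool --series '[[[0,0,0.1],[0,0,5],1],[[0,0,0.05],[0,0,5],1],[[0,0,0],[0,0,5],1],[[0,0,0],[0,0,4],1],[[0,0,0],[0,0,0],1],[[0,0,0],[0,0,0],1]]'

```text
time: 6.97
eef_pos: [0.4678, -0.0374, 0.0498]
ee_rot: [180.0, 0.0, -33.3]
wrist_force: [-0.1, -0.9, -2.1]
finger_gap: 0.111
finger_force: 40.0
```

```bash
python3 -c "
from rig import sense
q=sense();print(q['torque'],q['wrist_force'],q['eef_pos'],q['ee_rot'][2],q['q'][5])"
```

```text
[-0.41870853  0.32085398  0.01024743] [-0.13318515 -0.89253653 -2.06423125] [ 0.46776572 -0.03741691  0.04982731] -33.3231545887041 37.124620066746914
```

drive_tool --series '[[[0,0,0],[0,0,5],1],[[0,0,0],[0,0,5],1],[[0,0,0],[0,0,4],1],[[0,0,0],[0,0,0],1],[[0,0,0],[0,0,0],1]]'

```text
time: 7.38
eef_pos: [0.4679, -0.0374, 0.0499]
ee_rot: [180.0, 0.0, -47.2]
wrist_force: [-0.5, -1.5, -2.6]
finger_gap: 0.114
finger_force: 40.0
```

```bash
python3 -c "
from rig import sense
q=sense();print(q['torque'],q['wrist_force'],q['eef_pos'],q['ee_rot'][2],q['q'][5])"
```

```text
[-0.43289504  0.37562311  0.05031491] [-0.47316423 -1.50133375 -2.57076499] [ 0.4679085  -0.03735153  0.04993023] -47.228163612654384 23.217491309071583
```

drive_tool --series '[[[0,0,0],[0,0,6.5],1],[[0,0,0],[0,0,6.5],1],[[0,0,0],[0,0,6.5],1],[[0,0,0],[0,0,6.5],1],[[0,0,0],[0,0,6.5],1],[[0,0,0],[0,0,6.5],1],[[0,0,0],[0,0,6.5],1],[[0,0,0],[0,0,6.5],1],[[0,0,0],[0,0,6.5],1],[[0,0,0],[0,0,6.5],1],[[0,0,0],[0,0,0],1]]'

```text
time: 8.3
eef_pos: [0.4681, -0.0373, 0.05]
ee_rot: [180.0, -0.0, -112.5]
wrist_force: [-0.4, -1.1, -2.6]
finger_gap: 0.114
finger_force: 40.0
```

Run:
```python
from h import *
q=sense();print(q['torque'],q['wrist_force'],q['eef_pos'],q['ee_rot'][2],q['q'])
go(.525,-.205,.20,-112)
```

```text
[-0.36029153  0.16640473 -0.02328116] [-0.35277762 -1.14207837 -2.56452513] [ 0.46808427 -0.03729757  0.05003699] -112.54902986826468 [ 1.95554665e+01  1.28068001e+01 -3.76238000e+01  5.46829344e-03
 -3.95824771e+01 -4.21087120e+01]
shift cm [ 13.31 -11.69 -15.  ] turn -0.5
  shift if turned first [ 13.42 -11.56 -15.  ]
```

drive_tool --series '[[[0,0,-1],[0,0,0],1],[[0,0,-3],[0,0,0],1],[[0,0,-4],[0,0,0],1],[[0,0,-4],[0,0,0],1],[[0,0,-3],[0,0,0],1],[[2.1,-2.0,0],[0,0,0],1],[[2.1,-2.0,0],[0,0,0],1],[[2.1,-2.0,0],[0,0,0],1],[[2.1,-2.0,0],[0,0,0],1],[[2.1,-2.0,0],[0,0,0],1],[[2.1,-2.0,0],[0,0,0],1],[[0,0,0],[0,0,0],1]]'

```text
time: 9.3
eef_pos: [0.5327, -0.2031, 0.1997]
ee_rot: [-179.9, -0.0, -112.2]
wrist_force: [0.2, -0.2, -1.4]
finger_gap: 0.113
finger_force: 40.0
```

drive_tool --series '[[[0,0,0],[0,0,0],1],[[0,0,3],[0,0,0],1],[[0,0,3],[0,0,0],1],[[0,0,1],[0,0,0],1],[[0,0,0.7],[0,0,0],1],[[0,0,0.7],[0,0,0],1],[[0,0,0.6],[0,0,0],1],[[0,0,0],[0,0,0],1],[[0,0,0],[0,0,0],1]]'

```text
time: 10.05
eef_pos: [0.5315, -0.1994, 0.1109]
ee_rot: [-179.9, 0.0, -112.4]
wrist_force: [-0.1, 0.7, -1.1]
finger_gap: 0.11
finger_force: 40.0
```

Run:
```python
from h import *
s=snapshot("side"); cv2.imwrite("pics/s1.png",cv2.resize(s["img"][80:230,200:400,::-1],(800,600),interpolation=cv2.INTER_CUBIC))
```

```text
(no output)
```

View pics/s1.png

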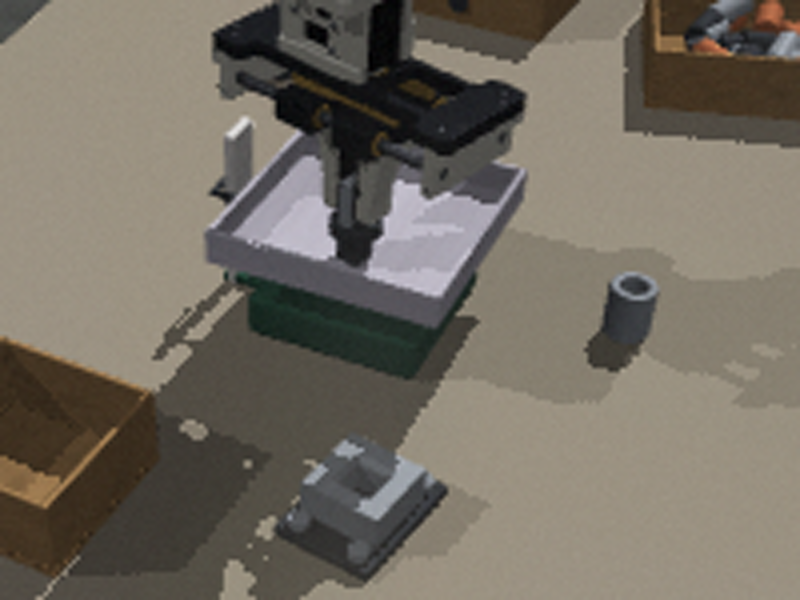

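The screw's tip is on the pan floor near (355,265), inside the walls. I'll release it and go for the next one.

drive_tool --series '[[[0,0,0],[0,0,0],0.6],[[0,0,0],[0,0,0],0.6],[[0,0,0],[0,0,0],0.6],[[0,0,0],[0,0,0],0.6],[[0,0,-1],[0,0,0],0.6],[[0,0,-3],[0,0,0],0.6],[[0,0,-4],[0,0,-7],0.6],[[0,0,-3],[0,0,-7],0.6],[[0,0,0],[0,0,-7],0.6],[[0,0,0],[0,0,-7],0.6],[[0,0,0],[0,0,-7],0.6],[[0,0,0],[0,0,-7],0.6]]'

```text
time: 11.1
eef_pos: [0.531, -0.1996, 0.2213]
ee_rot: [-179.9, -0.0, -70.1]
wrist_force: [-0.3, -0.2, 0.0]
finger_gap: 0.402
finger_force: 0.0
```

drive_tool --series '[[[0,0,0],[0,0,-7],0.6],[[0,0,0],[0,0,-7],0.6],[[0,0,0],[0,0,-7],0.6],[[0,0,0],[0,0,-7],0.6],[[0,0,0],[0,0,-7],0.6],[[0,0,0],[0,0,-7],0.6],[[0,0,0],[0,0,-7],0.6],[[0,0,0],[0,0,-7],0.6],[[0,0,0],[0,0,-7],0.6],[[0,0,0],[0,0,-7],0.6],[[0,0,0],[0,0,-7],0.6],[[0,0,0],[0,0,-7],0.6]]'

```text
time: 12.1
eef_pos: [0.531, -0.1996, 0.221]
ee_rot: [180.0, -0.0, 13.9]
wrist_force: [0.0, -0.6, 0.2]
finger_gap: 0.399
finger_force: 0.0
```

Run:
```python
from h import *
s=snapshot("top"); t=snapshot("side")
A=cv2.resize(s["img"][130:330,120:440,::-1],(800,500)); cv2.imwrite("pics/t2.png",A)
q=sense(); print(q["q"]); go(.544,.2537,.21,22.7)
```

```text
[-8.28959471e-01  1.06517449e+01 -1.36943360e+01  1.04196074e-02
 -6.56161621e+01  1.04508078e+02]
shift cm [ 11.99 -43.73   1.09] turn -9.0
  shift if turned first [ 18.69 -41.31   1.09]
```

View pics/t2.png

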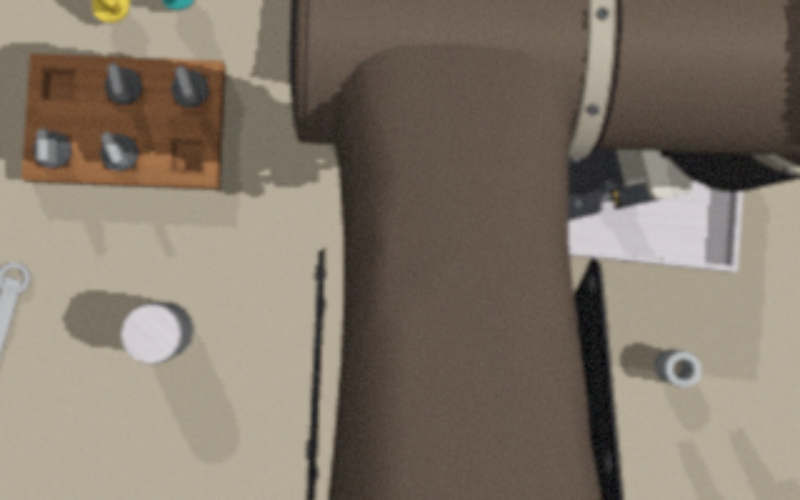

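drive_tool --series '[[[0,0,0],[0,0,-4.5],0.6],[[0,0,0],[0,0,-4.5],0.6],[[1.56,-3.44,0],[0,0,0],0.6],[[1.56,-3.44,0],[0,0,0],0.6],[[1.56,-3.44,0],[0,0,0],0.6],[[1.56,-3.44,0],[0,0,0],0.6],[[1.56,-3.44,0],[0,0,0],0.6],[[1.56,-3.44,0],[0,0,0],0.6],[[1.56,-3.44,0],[0,0,0],0.6],[[1.56,-3.44,0],[0,0,0],0.6],[[1.56,-3.44,0],[0,0,0],0.6],[[1.56,-3.44,0],[0,0,0],0.6]]'

```text
time: 13.2
eef_pos: [0.5429, 0.1799, 0.2209]
ee_rot: [-180.0, -0.1, 22.3]
wrist_force: [0.9, -1.0, 0.2]
finger_gap: 0.4
finger_force: 0.0
```

drive_tool --series '[[[1.56,-3.44,0],[0,0,0],0.6],[[1.56,-3.44,0],[0,0,0],0.6],[[0,0,0],[0,0,0],0.6],[[0,0,0],[0,0,0],0.6],[[0,0,0],[0,0,0],0.6]]'

```text
time: 13.62
eef_pos: [0.5453, 0.2535, 0.2201]
ee_rot: [180.0, 0.0, 22.4]
wrist_force: [0.5, -0.3, -0.5]
finger_gap: 0.399
finger_force: 0.0
```

Run:
```python
from h import *
go(.544,.2537,.047,22.7); print(sense()["eef_pos"])
s=snapshot("top"); A=cv2.resize(s["img"][90:270,310:480,::-1],None,fx=3.3,fy=3.3,interpolation=cv2.INTER_CUBIC); cv2.imwrite("pics/t3.png",A)
```

```text
shift cm [-0.11 -0.06 17.31] turn -0.3
  shift if turned first [-0.11 -0.06 17.31]
[0.54529624 0.2535428  0.22014836]
```

View pics/t3.png

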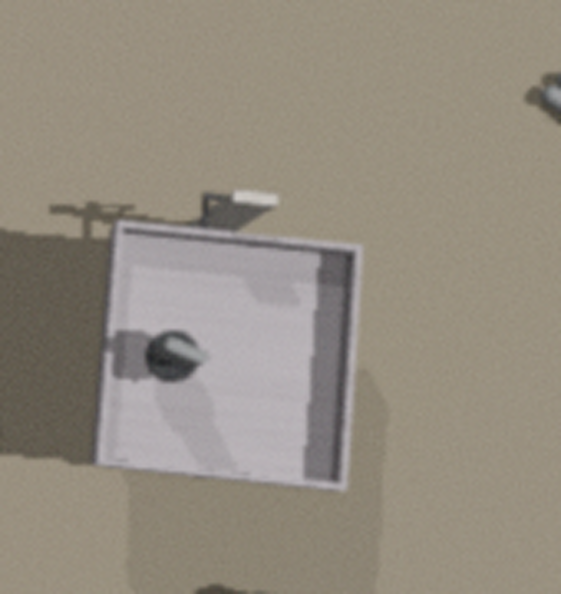

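drive_tool --series '[[[-0.1,-0.05,3],[0,0,0],0.6],[[0,0,4],[0,0,0],0.6],[[0,0,4],[0,0,0],0.6],[[0,0,3.5],[0,0,0],0.6],[[0,0,1.8],[0,0,0],0.6],[[0,0,1.0],[0,0,0],0.6],[[0,0,0],[0,0,0],0.6],[[0,0,0],[0,0,0],1],[[0,0,0],[0,0,0],1],[[0,0,0],[0,0,0],1],[[0,0,0],[0,0,0],1],[[0,0,0],[0,0,0],1]]'

```text
time: 14.67
eef_pos: [0.5451, 0.2542, 0.0484]
ee_rot: [-180.0, -0.1, 22.6]
wrist_force: [-1.8, -0.7, 4.5]
finger_gap: 0.11
finger_force: 40.0
```

drive_tool --series '[[[0,0,0],[0,0,0],1],[[0,0,-1],[0,0,0],1],[[0,0,-2.5],[0,0,0],1],[[0,0,-3.5],[0,0,0],1],[[0,0,-3.5],[0,0,6.2],1],[[0,0,-2.5],[0,0,6.2],1],[[0,0,0],[0,0,6.2],1],[[0,0,0],[0,0,6.2],1],[[0,0,0],[0,0,6.2],1],[[0,0,0],[0,0,6.2],1],[[0,0,0],[0,0,0],1]]'

```text
time: 15.58
eef_pos: [0.544, 0.2534, 0.1775]
ee_rot: [180.0, 0.0, -14.9]
wrist_force: [0.3, -0.6, -1.7]
finger_gap: 0.113
finger_force: 40.0
```

Run:
```python
from h import *
print(sense()["eef_pos"]);go(.4695,-.0378,.18,-14.5)
```

```text
[0.54401128 0.25341286 0.17745731]
shift cm [ 0.31 30.06 -0.25] turn -0.4
  shift if turned first [ 0.08 30.06 -0.25]
```

drive_tool --series '[[[0.03,3,0],[0,0,-0.3],1],[[0.03,3.4,0],[0,0,0],1],[[0.03,3.4,0],[0,0,0],1],[[0.03,3.4,0],[0,0,0],1],[[0.03,3.4,0],[0,0,0],1],[[0.02,3.4,0],[0,0,0],1],[[0.02,3.4,0],[0,0,0],1],[[0.01,3.4,0],[0,0,0],1],[[0.01,3.3,0],[0,0,0],1],[[0,0,0],[0,0,0],1],[[0,0,0],[0,0,0],1],[[0,0,0],[0,0,0],1]]'

```text
time: 16.58
eef_pos: [0.4718, -0.0386, 0.1774]
ee_rot: [-180.0, -0.0, -14.3]
wrist_force: [0.2, 0.3, -2.1]
finger_gap: 0.112
finger_force: 40.0
```

Run:
```python
from h import *
print(sense()["eef_pos"]);go(.4695,-.0378,.18,-14.5)
```

```text
[ 0.47177346 -0.03859263  0.1774402 ]
shift cm [-0.24 -0.02 -0.26] turn 0.2
  shift if turned first [-0.24 -0.02 -0.26]
```

drive_tool --series '[[[-0.2,0,3],[0,0,0],1],[[0,0,3],[0,0,0],1],[[0,0,2.7],[0,0,0],1],[[0,0,1],[0,0,0],1],[[0,0,0.2],[0,0,0],1],[[0,0,0.4],[0,0,0],1],[[0,0,0.5],[0,0,0],1],[[0,0,0],[0,0,0],1]]'

```text
time: 17.25
eef_pos: [0.4702, -0.0374, 0.0692]
ee_rot: [-180.0, -0.0, -14.3]
wrist_force: [0.8, 0.2, -1.5]
finger_gap: 0.11
finger_force: 40.0
```

drive_tool --series '[[[0,0,0.4],[0,0,0],1],[[0,0,0.4],[0,0,0],1],[[0,0,0.4],[0,0,0],1],[[0,0,0.4],[0,0,0],1],[[0,0,0.2],[0,0,0],1],[[0,0,0],[0,0,0],1]]'

```text
time: 17.75
eef_pos: [0.4695, -0.0381, 0.0507]
ee_rot: [180.0, 0.0, -14.4]
wrist_force: [0.8, -0.5, -1.6]
finger_gap: 0.112
finger_force: 40.0
```

drive_tool --series '[[[0,0,0.05],[0,0,5],1],[[0,0,0],[0,0,5],1],[[0,0,0],[0,0,5],1],[[0,0,0],[0,0,5],1],[[0,0,0],[0,0,0],1],[[0,0,0],[0,0,0],1]]'

```text
time: 18.25
eef_pos: [0.4688, -0.039, 0.0503]
ee_rot: [179.9, 0.1, -34.4]
wrist_force: [-0.4, -5.2, -2.2]
finger_gap: 0.117
finger_force: 40.0
```

```bash
echo "
def tq():
    q=sense(); print(q['torque'].round(3),q['wrist_force'].round(2),q['eef_pos'].round(4),q['ee_rot'][2].round(1),q['q'][5].round(1),q['effort'][5])">>h.py; python3 -c "
from h import *
tq()"
```

```text
[-2.292  0.092  0.073] [-0.39 -5.17 -2.21] [ 0.4688 -0.039   0.0503] -34.4 36.2 -0.37925231270492077
```

drive_tool --series '[[[0,0,0],[0,0,4],1],[[0,0,0],[0,0,4],1],[[0,0,0],[0,0,0],1],[[0,0,0],[0,0,0],1]]'

```text
time: 18.58
eef_pos: [0.4687, -0.0392, 0.0503]
ee_rot: [179.8, 0.0, -42.3]
wrist_force: [-0.5, -8.1, -2.4]
finger_gap: 0.109
finger_force: 40.0
```

```bash
python3 -c "
from h import *
tq()"
```

```text
[-2.765  0.162  0.234] [-0.52 -8.13 -2.37] [ 0.4687 -0.0392  0.0503] -42.3 28.3 -0.48524854704737663
```

drive_tool --series '[[[0,0,0],[0,0,4],1],[[0,0,0],[0,0,4],1],[[0,0,0],[0,0,0],1],[[0,0,0],[0,0,0],1]]'

```text
time: 18.92
eef_pos: [0.4686, -0.0392, 0.0502]
ee_rot: [179.8, 0.0, -50.3]
wrist_force: [-0.3, -6.0, -1.9]
finger_gap: 0.115
finger_force: 41.5
```

```bash
python3 -c "
from h import *
tq();go(.6665,.0156,.2,-50)"
```

```text
[-2.466  0.41   0.956] [-0.32 -6.05 -1.92] [ 0.4686 -0.0392  0.0502] -50.3 20.3 -1.1334668844938278
shift cm [  8.44 -18.72 -14.98] turn -0.3
  shift if turned first [  8.52 -18.68 -14.98]
```

drive_tool --newtons 60 --series '[[[0,0,0],[0,0,0],1],[[0,0,-0.5],[0,0,0],1],[[0,0,-0.5],[0,0,0],1],[[0,0,-1],[0,0,0],1],[[0,0,-2],[0,0,0],1],[[0,0,0],[0,0,0],1]]'

```text
time: 19.42
eef_pos: [0.4715, -0.0378, 0.0926]
ee_rot: [-179.9, -0.1, -50.3]
wrist_force: [1.8, -0.1, -1.8]
finger_gap: 0.112
finger_force: 60.0
```

drive_tool --series '[[[0,0,-3],[0,0,0],1],[[0,0,-4],[0,0,0],1],[[0,0,-4],[0,0,0],1],[[0,0,0],[0,0,0],1],[[0,0,0],[0,0,0],1]]'

```text
time: 19.83
eef_pos: [0.4713, -0.0375, 0.2026]
ee_rot: [-179.7, -0.1, -50.3]
wrist_force: [-1.3, 0.2, -2.7]
finger_gap: 0.109
finger_force: 60.0
```

Run:
```python
from h import *
tq()
s=snapshot("wrist"); np.save("pics/w4.npy",s,allow_pickle=True); cv2.imwrite("pics/w4.png",cv2.resize(s["img"][:,:,::-1],(800,600),interpolation=cv2.INTER_CUBIC))
t=snapshot("side"); np.save("pics/s4.npy",t,allow_pickle=True)
```

```text
[0.022 0.044 0.003] [-1.27  0.23 -2.72] [ 0.4713 -0.0375  0.2026] -50.3 20.3 0.0029641912988154218
```

View pics/w4.png

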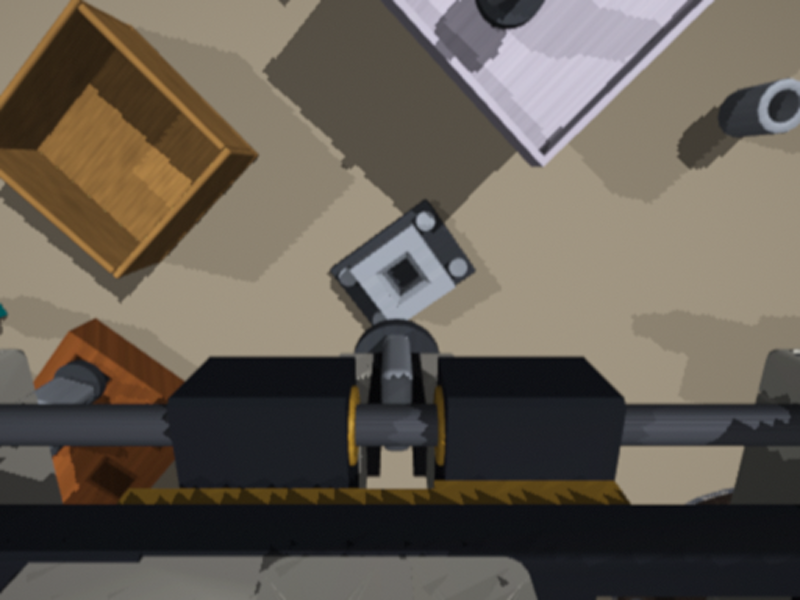

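The screw bound hard at 0.96 N m, so it is damaged. It is now free of the gauge, and the box rim corners are at (80,3), (258,155) and (118,275).

Run:
```python
from h import *
s=np.load("pics/w4.npy",allow_pickle=True).item()
c=np.array([back(s,((u+.5)/1.5625-.5,(v+.5)/1.5625-.5),.06)[:2] for u,v in [(80,3),(258,155),(118,275)]])
print(c.round(4),np.linalg.norm(c[1]-c[0]),np.linalg.norm(c[2]-c[1]),(c[0]+c[2])/2)
m=(c[0]+c[2])/2; go(m[0],m[1],.2,-50)
```

```text
[[ 0.7206 -0.0495]
 [ 0.5927 -0.0463]
 [ 0.6216  0.0787]] 0.1279942486025037 0.12830298746107757 [0.67109272 0.01460212]
shift cm [  8.84 -18.91  -0.04] turn -0.4
  shift if turned first [  8.96 -18.86  -0.04]
```

drive_tool --series '[[[1.54,-2.96,0],[0,0,0],1],[[1.54,-2.96,0],[0,0,0],1],[[1.54,-2.96,0],[0,0,0],1],[[1.54,-2.96,0],[0,0,0],1],[[1.54,-2.96,0],[0,0,0],1],[[1.54,-2.96,0],[0,0,0],1],[[0,0,0],[0,0,0],1],[[0,0,4],[0,0,0],1],[[0,0,4],[0,0,0],1],[[0,0,4],[0,0,0],1],[[0,0,2],[0,0,0],1],[[0,0,0.5],[0,0,0],1]]'

```text
time: 20.93
eef_pos: [0.6607, 0.0032, 0.048]
ee_rot: [179.4, 0.3, -50.4]
wrist_force: [-0.6, 0.7, -2.0]
finger_gap: 0.111
finger_force: 60.0
```

drive_tool --series '[[[0,0,0],[0,0,0],1],[[0,0,0.7],[0,0,0],1],[[0,0,0.7],[0,0,0],1],[[0,0,0],[0,0,0],1],[[0,0,0],[0,0,0],0.65],[[0,0,0],[0,0,0],0.65],[[0,0,0],[0,0,0],0.65],[[0,0,-1],[0,0,0],0.65],[[0,0,-3],[0,0,0],0.65],[[0,0,-4],[0,0,0],0.65],[[0,0,-4],[0,0,0],0.6],[[0,0,-4],[0,0,0],0.6]]'

```text
time: 21.93
eef_pos: [0.6652, 0.004, 0.2044]
ee_rot: [-180.0, -0.0, -50.3]
wrist_force: [1.7, 0.7, -0.7]
finger_gap: 0.391
finger_force: 0.0
```

Run:
```python
from h import *
q=sense();print(q["eef_pos"],q["q"]);go(.5455,.3188,.2,4.1)
```

```text
[0.66517793 0.00401956 0.20438644] [ 1.71139635e+01  2.03942861e+01 -2.49451164e+00  1.68646519e-02
 -6.70893641e+01  2.25393512e+01]
shift cm [-31.87 -10.88   0.44] turn -54.4
  shift if turned first [ -9.69 -32.25   0.44]
```

drive_tool --series '[[[0,0,0],[0,0,-6.8],0.6],[[0,0,0],[0,0,-6.8],0.6],[[0,0,0],[0,0,-6.8],0.6],[[0,0,0],[0,0,-6.8],0.6],[[0,0,0],[0,0,-6.8],0.6],[[0,0,0],[0,0,-6.8],0.6],[[0,0,0],[0,0,-6.8],0.6],[[0,0,0],[0,0,-6.8],0.6],[[-1.08,-3.58,0],[0,0,0],0.6],[[-1.08,-3.58,0],[0,0,0],0.6],[[-1.08,-3.58,0],[0,0,0],0.6],[[-1.08,-3.58,0],[0,0,0],0.6]]'

```text
time: 22.93
eef_pos: [0.6116, 0.145, 0.2026]
ee_rot: [-180.0, -0.1, 4.0]
wrist_force: [0.8, 0.2, 0.1]
finger_gap: 0.396
finger_force: 0.0
```

drive_tool --series '[[[-1.08,-3.58,0],[0,0,0],0.6],[[-1.08,-3.58,0],[0,0,0],0.6],[[-1.08,-3.58,0],[0,0,0],0.6],[[-1.08,-3.58,0],[0,0,0],0.6],[[-1.08,-3.58,0],[0,0,0],0.6],[[0,0,0],[0,0,0],0.6],[[0,0,0],[0,0,0],0.6],[[0,0,0],[0,0,0],0.6]]'

```text
time: 23.6
eef_pos: [0.5456, 0.3188, 0.2022]
ee_rot: [-180.0, -0.0, 4.1]
wrist_force: [-0.0, 0.0, 0.1]
finger_gap: 0.396
finger_force: 0.0
```

Run:
```python
from h import *
q=sense();print(q["eef_pos"],q["ee_rot"]);go(.5455,.3188,.047,4.1)
```

```text
[0.54557632 0.3188324  0.20220056] [-1.79990931e+02 -2.06707347e-02  4.10878100e+00]
shift cm [-1.000e-02  0.000e+00  1.552e+01] turn 0.0
  shift if turned first [-1.000e-02  0.000e+00  1.552e+01]
```

drive_tool --newtons 40 --series '[[[0,0,3],[0,0,0],0.6],[[0,0,4],[0,0,0],0.6],[[0,0,4],[0,0,0],0.6],[[0,0,2.5],[0,0,0],0.6],[[0,0,1.4],[0,0,0],0.6],[[0,0,0.5],[0,0,0],0.6],[[0,0,0],[0,0,0],0.6],[[0,0,0],[0,0,0],1],[[0,0,0],[0,0,0],1],[[0,0,0],[0,0,0],1],[[0,0,0],[0,0,0],1],[[0,0,0],[0,0,0],1]]'

```text
time: 24.6
eef_pos: [0.5462, 0.3192, 0.0487]
ee_rot: [-179.9, -0.1, 4.1]
wrist_force: [-1.1, -0.1, 2.8]
finger_gap: 0.116
finger_force: 40.0
```

drive_tool --series '[[[0,0,0],[0,0,0],1],[[0,0,-1],[0,0,0],1],[[0,0,-2.5],[0,0,0],1],[[0,0,-3.5],[0,0,0],1],[[0,0,-3.5],[0,0,6.2],1],[[0,0,-2.5],[0,0,6.2],1],[[0,0,0],[0,0,6.2],1],[[0,0,0],[0,0,0],1],[[0,0,0],[0,0,0],1]]'

```text
time: 25.35
eef_pos: [0.545, 0.3184, 0.1774]
ee_rot: [180.0, 0.1, -14.4]
wrist_force: [-0.2, 0.2, -2.4]
finger_gap: 0.109
finger_force: 40.0
```

Run:
```python
from h import *
print(sense()["eef_pos"]);go(.4692,-.0380,.18,-14.5)
```

```text
[0.54504716 0.31839863 0.17738773]
shift cm [ 1.5  36.41 -0.26] turn 0.1
  shift if turned first [ 1.58 36.4  -0.26]
```

drive_tool --series '[[[0.15,3.3,0],[0,0,0],1],[[0.15,3.7,0],[0,0,0],1],[[0.15,3.7,0],[0,0,0],1],[[0.15,3.7,0],[0,0,0],1],[[0.15,3.7,0],[0,0,0],1],[[0.15,3.7,0],[0,0,0],1],[[0.15,3.7,0],[0,0,0],1],[[0.15,3.7,0],[0,0,0],1],[[0.15,3.7,0],[0,0,0],1],[[0.14,3.6,0],[0,0,0],1],[[0,0,0],[0,0,0],1],[[0,0,0],[0,0,0],1]]'

```text
time: 26.35
eef_pos: [0.467, -0.0402, 0.1765]
ee_rot: [179.9, 0.1, -14.6]
wrist_force: [0.1, 1.8, -2.0]
finger_gap: 0.112
finger_force: 40.0
```

drive_tool --series '[[[0,0,0],[0,0,0],1],[[0,0,0],[0,0,0],1]]'

```text
time: 26.52
eef_pos: [0.4684, -0.0378, 0.177]
ee_rot: [180.0, 0.1, -14.4]
wrist_force: [0.1, 0.6, -2.0]
finger_gap: 0.111
finger_force: 40.0
```

Run:
```python
from h import *
print(sense()["eef_pos"]);go(.468,-.0388,.08,-14.5)
```

```text
[ 0.46844057 -0.03778435  0.17702049]
shift cm [-0.02  0.11  9.7 ] turn 0.1
  shift if turned first [-0.02  0.11  9.7 ]
```

Next I lower it in and turn the first 20°.

drive_tool --series '[[[0,0.08,3],[0,0,0],1],[[0,0,3],[0,0,0],1],[[0,0,2.7],[0,0,0],1],[[0,0,1],[0,0,0],1],[[0,0,0.2],[0,0,0],1],[[0,0,0.4],[0,0,0],1],[[0,0,0.5],[0,0,0],1],[[0,0,0],[0,0,0],1]]'

```text
time: 27.18
eef_pos: [0.4686, -0.0386, 0.0695]
ee_rot: [-180.0, -0.0, -14.5]
wrist_force: [0.4, -0.6, -1.2]
finger_gap: 0.111
finger_force: 40.0
```

drive_tool --series '[[[0,0,0.4],[0,0,0],1],[[0,0,0.4],[0,0,0],1],[[0,0,0.4],[0,0,0],1],[[0,0,0.4],[0,0,0],1],[[0,0,0.2],[0,0,0],1],[[0,0,0],[0,0,0],1]]'

```text
time: 27.68
eef_pos: [0.468, -0.0392, 0.051]
ee_rot: [180.0, 0.0, -14.6]
wrist_force: [0.5, -0.1, -2.4]
finger_gap: 0.114
finger_force: 40.0
```

drive_tool --series '[[[0,0,0.05],[0,0,5],1],[[0,0,0],[0,0,5],1],[[0,0,0],[0,0,5],1],[[0,0,0],[0,0,5],1],[[0,0,0],[0,0,0],1],[[0,0,0],[0,0,0],1]]'

```text
time: 28.18
eef_pos: [0.468, -0.0392, 0.051]
ee_rot: [180.0, 0.0, -34.4]
wrist_force: [-2.0, -1.4, -3.0]
finger_gap: 0.115
finger_force: 40.0
```

```bash
python3 -c "
from h import *
tq()"
```

```text
[-0.018  0.397 -0.021] [-2.04 -1.37 -2.96] [ 0.468  -0.0392  0.051 ] -34.4 36.3 -0.5170698277652264
```

drive_tool --series '[[[0,0,0],[0,0,5],1],[[0,0,0],[0,0,5],1],[[0,0,0],[0,0,4],1],[[0,0,0],[0,0,0],1],[[0,0,0],[0,0,0],1]]'

```text
time: 28.6
eef_pos: [0.468, -0.0392, 0.051]
ee_rot: [180.0, 0.0, -48.3]
wrist_force: [-1.5, -0.1, -3.1]
finger_gap: 0.111
finger_force: 40.0
```

```bash
python3 -c "
from h import *
tq()"
```

```text
[0.051 0.577 0.035] [-1.52 -0.08 -3.12] [ 0.468  -0.0392  0.051 ] -48.3 22.4 -0.39508125744760036
```

drive_tool --series '[[[0,0,0],[0,0,6.5],1],[[0,0,0],[0,0,6.5],1],[[0,0,0],[0,0,6.5],1],[[0,0,0],[0,0,6.5],1],[[0,0,0],[0,0,6.5],1],[[0,0,0],[0,0,6.5],1],[[0,0,0],[0,0,6.5],1],[[0,0,0],[0,0,6.5],1],[[0,0,0],[0,0,6.5],1],[[0,0,0],[0,0,6.5],1],[[0,0,0],[0,0,0],1]]'

```text
time: 29.52
eef_pos: [0.4679, -0.0392, 0.051]
ee_rot: [180.0, -0.0, -113.6]
wrist_force: [-0.9, -1.0, -2.3]
finger_gap: 0.115
finger_force: 40.0
```

drive_tool --series '[[[0,0,-1],[0,0,0],1],[[0,0,-3],[0,0,0],1],[[0,0,-4],[0,0,0],1],[[0,0,-4],[0,0,0],1],[[0,0,-4],[0,0,0],1],[[0,0,-3],[0,0,0],1],[[0,0,0],[0,0,0],1]]'

```text
time: 30.1
eef_pos: [0.4721, -0.0388, 0.2483]
ee_rot: [-179.4, 0.4, -113.1]
wrist_force: [1.5, -0.3, -1.6]
finger_gap: 0.109
finger_force: 40.0
```

```bash
python3 -c "
from h import *
tq(); go(.530,-.279,.24,-113.4)"
```

```text
[ 0.137 -0.379  0.033] [ 1.51 -0.35 -1.59] [ 0.4721 -0.0388  0.2483] -113.1 -42.5 0.03206930123269558
shift cm [ 19.82 -14.75   0.83] turn 0.3
  shift if turned first [ 19.74 -14.85   0.83]
```

drive_tool --series '[[[2.83,-2.12,0],[0,0,0],1],[[2.83,-2.12,0],[0,0,0],1],[[2.83,-2.12,0],[0,0,0],1],[[2.83,-2.12,0],[0,0,0],1],[[2.83,-2.12,0],[0,0,0],1],[[2.83,-2.12,0],[0,0,0],1],[[2.83,-2.12,0],[0,0,0],1],[[0,0,0],[0,0,0],1],[[0,0,3],[0,0,0],1],[[0,0,3],[0,0,0],1],[[0,0,3],[0,0,0],1],[[0,0,0],[0,0,0],1]]'

```text
time: 31.1
eef_pos: [0.5215, -0.2789, 0.1447]
ee_rot: [179.5, -0.0, -113.3]
wrist_force: [-1.6, 0.9, -2.8]
finger_gap: 0.115
finger_force: 40.0
```

drive_tool --series '[[[0,0,0],[0,0,0],1],[[0,0,2],[0,0,0],1],[[0,0,1],[0,0,0],1],[[0,0,0.6],[0,0,0],1],[[0,0,0.5],[0,0,0],1],[[0,0,0.5],[0,0,0],1],[[0,0,0],[0,0,0],1],[[0,0,0],[0,0,0],1]]'

```text
time: 31.77
eef_pos: [0.5255, -0.2801, 0.1056]
ee_rot: [-180.0, -0.0, -113.5]
wrist_force: [-0.5, 0.2, -0.1]
finger_gap: 0.115
finger_force: 40.0
```

drive_tool --series '[[[0,0,0.3],[0,0,0],1],[[0,0,0],[0,0,0],1],[[0,0,0],[0,0,0],0.6],[[0,0,0],[0,0,0],0.6],[[0,0,0],[0,0,0],0.6],[[0,0,0],[0,0,0],0.6],[[0,0,-1],[0,0,0],0.6],[[0,0,-3],[0,0,0],0.6],[[0,0,-4],[0,0,0],0.6],[[0,0,-3],[0,0,-7],0.6],[[0,0,0],[0,0,-7],0.6],[[0,0,0],[0,0,-7],0.6]]'

```text
time: 32.77
eef_pos: [0.5265, -0.2804, 0.2158]
ee_rot: [-179.7, -0.1, -92.2]
wrist_force: [-0.7, 0.6, -0.8]
finger_gap: 0.4
finger_force: 0.0
```

drive_tool --series '[[[0,0,0],[0,0,-7],0.6],[[0,0,0],[0,0,-7],0.6],[[0,0,0],[0,0,-7],0.6],[[0,0,0],[0,0,-7],0.6],[[0,0,0],[0,0,-7],0.6],[[0,0,0],[0,0,-7],0.6],[[0,0,0],[0,0,-7],0.6],[[0,0,0],[0,0,-7],0.6],[[0,0,0],[0,0,-7],0.6],[[0,0,0],[0,0,-7],0.6],[[0,0,0],[0,0,-7],0.6],[[0,0,0],[0,0,-7],0.6]]'

```text
time: 33.77
eef_pos: [0.5252, -0.2801, 0.213]
ee_rot: [180.0, -0.0, -8.2]
wrist_force: [-0.4, -0.1, 0.3]
finger_gap: 0.403
finger_force: 0.0
```

Run:
```python
from h import *
q=sense();print(q["eef_pos"],q["q"]);go(.6092,.2523,.22,15.9)
```

```text
[ 0.52520864 -0.28008065  0.21302033] [-9.26544694e+00  1.35983365e+01 -1.09362932e+01  1.05493593e-02
 -6.54273751e+01  9.10598580e+01]
shift cm [  0.72 -53.89  -0.7 ] turn -24.1
  shift if turned first [ 22.66 -48.9   -0.7 ]
```

drive_tool --series '[[[0,0,0],[0,0,-6],0.6],[[0,0,0],[0,0,-6],0.6],[[0,0,0],[0,0,-6],0.6],[[0,0,0],[0,0,-6],0.6],[[1.62,-3.49,0],[0,0,0],0.6],[[1.62,-3.49,0],[0,0,0],0.6],[[1.62,-3.49,0],[0,0,0],0.6],[[1.62,-3.49,0],[0,0,0],0.6],[[1.62,-3.49,0],[0,0,0],0.6],[[1.62,-3.49,0],[0,0,0],0.6],[[1.62,-3.49,0],[0,0,0],0.6],[[1.62,-3.49,0],[0,0,0],0.6]]'

```text
time: 34.77
eef_pos: [0.5758, 0.0256, 0.2133]
ee_rot: [180.0, -0.1, 15.5]
wrist_force: [1.0, -0.4, -0.2]
finger_gap: 0.403
finger_force: 0.0
```

drive_tool --series '[[[1.62,-3.49,0],[0,0,0],0.6],[[1.62,-3.49,0],[0,0,0],0.6],[[1.62,-3.49,0],[0,0,0],0.6],[[1.62,-3.49,0],[0,0,0],0.6],[[1.62,-3.49,0],[0,0,0],0.6],[[1.62,-3.49,0],[0,0,0],0.6],[[0,0,0],[0,0,0],0.6],[[0,0,0],[0,0,0],0.6],[[0,0,0],[0,0,0],0.6],[[0,0,0],[0,0,0],0.6]]'

```text
time: 35.6
eef_pos: [0.6135, 0.2506, 0.2126]
ee_rot: [180.0, -0.0, 15.4]
wrist_force: [-0.6, -0.2, -0.5]
finger_gap: 0.399
finger_force: 0.0
```

Run:
```python
from h import *
q=sense();print(q["eef_pos"],q["ee_rot"]);go(.6092,.2523,.047,15.9)
s=snapshot("top"); t=snapshot("side")
A=cv2.resize(s["img"][80:260,220:480,::-1],(800,554),interpolation=cv2.INTER_CUBIC); cv2.imwrite("pics/t5.png",A)
```

```text
[0.61352613 0.25061656 0.21257815] [ 1.79999854e+02 -1.20654701e-02  1.54220517e+01]
shift cm [-0.37 -0.28 16.56] turn -0.5
  shift if turned first [-0.37 -0.28 16.56]
```

View pics/t5.png

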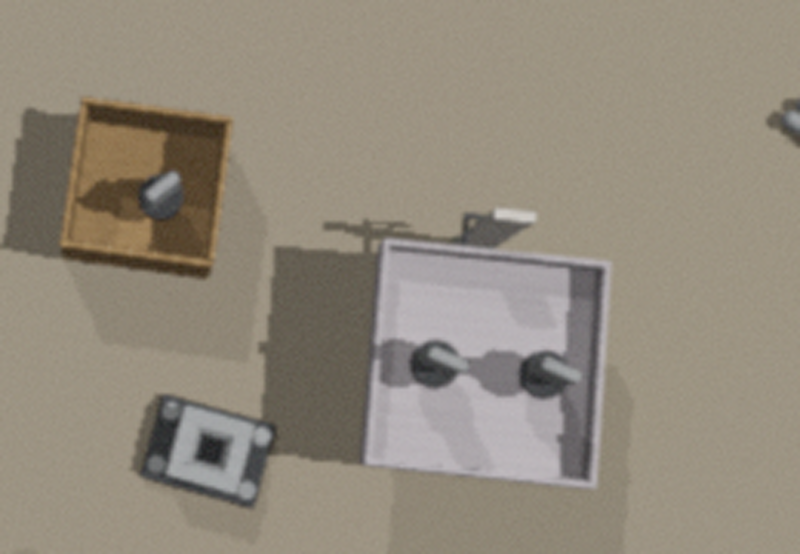

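The pan holds two upright screws at (437,362) and (545,373), so it has its load. The scrap box holds one screw at (160,198) and has not moved. Now the fourth screw.

drive_tool --series '[[[-0.37,-0.28,3],[0,0,-0.5],0.6],[[0,0,4],[0,0,0],0.6],[[0,0,4],[0,0,0],0.6],[[0,0,3],[0,0,0],0.6],[[0,0,1.8],[0,0,0],0.6],[[0,0,0.7],[0,0,0],0.6],[[0,0,0],[0,0,0],0.6],[[0,0,0],[0,0,0],1],[[0,0,0],[0,0,0],1],[[0,0,0],[0,0,0],1],[[0,0,0],[0,0,0],1],[[0,0,0],[0,0,0],1]]'

```text
time: 36.7
eef_pos: [0.6099, 0.2535, 0.0484]
ee_rot: [-180.0, -0.1, 16.0]
wrist_force: [-0.4, 0.5, 5.0]
finger_gap: 0.109
finger_force: 40.0
```

drive_tool --series '[[[0,0,0],[0,0,0],1],[[0,0,-1],[0,0,0],1],[[0,0,-2.5],[0,0,0],1],[[0,0,-3.5],[0,0,0],1],[[0,0,-3.5],[0,0,6.1],1],[[0,0,-2.5],[0,0,6.1],1],[[0,0,0],[0,0,6.1],1],[[0,0,0],[0,0,6.1],1],[[0,0,0],[0,0,6],1],[[0,0,0],[0,0,0],1],[[0,0,0],[0,0,0],1]]'

```text
time: 37.62
eef_pos: [0.609, 0.253, 0.1772]
ee_rot: [180.0, 0.0, -14.3]
wrist_force: [-0.5, 0.7, -2.4]
finger_gap: 0.108
finger_force: 40.0
```

Run:
```python
from h import *
print(sense()["eef_pos"]);go(.468,-.0390,.18,-14.5)
```

```text
[0.60902033 0.25299833 0.17720535]
shift cm [-6.47 31.77 -0.28] turn 0.2
  shift if turned first [-6.34 31.8  -0.28]
```

drive_tool --series '[[[-0.7,3.2,0],[0,0,0],1],[[-0.7,3.6,0],[0,0,0],1],[[-0.7,3.6,0],[0,0,0],1],[[-0.7,3.6,0],[0,0,0],1],[[-0.7,3.6,0],[0,0,0],1],[[-0.7,3.6,0],[0,0,0],1],[[-0.7,3.6,0],[0,0,0],1],[[-0.7,3.6,0],[0,0,0],1],[[-0.8,3.4,0],[0,0,0],1],[[0,0,0],[0,0,0],1],[[0,0,0],[0,0,0],1],[[0,0,0],[0,0,0],1]]'

```text
time: 38.62
eef_pos: [0.4683, -0.0389, 0.1775]
ee_rot: [-180.0, -0.1, -14.4]
wrist_force: [-0.4, 0.6, -2.6]
finger_gap: 0.113
finger_force: 40.0
```

drive_tool --series '[[[0,0,0],[0,0,0],1],[[0,0,0],[0,0,0],1]]'

```text
time: 38.78
eef_pos: [0.4685, -0.0381, 0.177]
ee_rot: [180.0, 0.0, -14.3]
wrist_force: [-0.1, 0.6, -2.3]
finger_gap: 0.115
finger_force: 40.0
```

Run:
```python
from h import *
print(sense()["eef_pos"]);go(.468,-.0390,.08,-14.5)
```

```text
[ 0.46848904 -0.03812187  0.17699561]
shift cm [-0.03  0.1   9.7 ] turn 0.2
  shift if turned first [-0.03  0.1   9.7 ]
```

drive_tool --series '[[[0,0.08,3],[0,0,0],1],[[0,0,3],[0,0,0],1],[[0,0,2.7],[0,0,0],1],[[0,0,1],[0,0,0],1],[[0,0,0.2],[0,0,0],1],[[0,0,0.4],[0,0,0],1],[[0,0,0.5],[0,0,0],1],[[0,0,0],[0,0,0],1]]'

```text
time: 39.45
eef_pos: [0.4681, -0.0393, 0.069]
ee_rot: [-180.0, -0.0, -14.4]
wrist_force: [0.1, -0.9, -1.9]
finger_gap: 0.111
finger_force: 40.0
```

drive_tool --series '[[[0,0,0.4],[0,0,0],1],[[0,0,0.4],[0,0,0],1],[[0,0,0.4],[0,0,0],1],[[0,0,0.4],[0,0,0],1],[[0,0,0.2],[0,0,0],1],[[0,0,0],[0,0,0],1]]'

```text
time: 39.95
eef_pos: [0.4676, -0.0397, 0.0506]
ee_rot: [180.0, 0.0, -14.4]
wrist_force: [-0.7, 0.1, -1.6]
finger_gap: 0.113
finger_force: 40.0
```

drive_tool --series '[[[0,0,0.05],[0,0,5],1],[[0,0,0],[0,0,5],1],[[0,0,0],[0,0,5],1],[[0,0,0],[0,0,5],1],[[0,0,0],[0,0,4],1],[[0,0,0],[0,0,4],1],[[0,0,0],[0,0,0],1],[[0,0,0],[0,0,0],1]]'

```text
time: 40.62
eef_pos: [0.4672, -0.0387, 0.0504]
ee_rot: [-180.0, 0.1, -42.5]
wrist_force: [-3.9, 8.0, 0.4]
finger_gap: 0.11
finger_force: 40.0
```

```bash
python3 -c "
from h import *
tq()"
```

```text
[3.577 1.619 0.289] [-3.93  8.01  0.43] [ 0.4672 -0.0387  0.0504] -42.5 28.3 -0.5153490230441093
```

Torque is 0.29 after 28°, so it looks bound. I'll turn a little further to confirm.

drive_tool --series '[[[0,0,0],[0,0,3],1],[[0,0,0],[0,0,3],1],[[0,0,0],[0,0,0],1],[[0,0,0],[0,0,0],1]]'

```text
time: 40.95
eef_pos: [0.4672, -0.0388, 0.0505]
ee_rot: [180.0, 0.1, -48.4]
wrist_force: [-3.7, 8.0, 0.3]
finger_gap: 0.115
finger_force: 41.1
```

```bash
python3 -c "
from h import *
tq()"
```

```text
[3.322 1.564 0.826] [-3.71  8.02  0.31] [ 0.4672 -0.0388  0.0505] -48.4 22.3 -1.0114149749279022
```

drive_tool --newtons 60 --series '[[[0,0,0],[0,0,0],1],[[0,0,-0.5],[0,0,0],1],[[0,0,-0.5],[0,0,0],1],[[0,0,-1],[0,0,0],1],[[0,0,-2],[0,0,0],1],[[0,0,0],[0,0,0],1],[[0,0,-3],[0,0,0],1],[[0,0,-4],[0,0,0],1],[[0,0,-4],[0,0,0],1],[[0,0,0],[0,0,0],1],[[0,0,0],[0,0,0],1]]'

```text
time: 41.87
eef_pos: [0.4692, -0.0392, 0.2027]
ee_rot: [-179.7, -0.1, -48.5]
wrist_force: [0.2, -0.3, -3.6]
finger_gap: 0.111
finger_force: 60.0
```

Run:
```python
from h import *
tq()
s=snapshot("wrist"); np.save("pics/w6.npy",s,allow_pickle=True); cv2.imwrite("pics/w6.png",cv2.resize(s["img"][:,:,::-1],(800,600),interpolation=cv2.INTER_CUBIC))
a=np.load("pics/w4.npy",allow_pickle=True).item()
# where last time's rim corners would be seen now, and colour-edge shift of the box region
P=np.array([[.7206,-.0495,.06],[.5927,-.0463,.06],[.6216,.0787,.06]]); print((proj(s,P)*1.5625).round())
```

```text
[0.066 0.163 0.003] [ 0.23 -0.26 -3.56] [ 0.4692 -0.0392  0.2027] -48.5 22.3 0.002193783948314376
[[ 83.  -9.]
 [257. 150.]
 [113. 266.]]
```

View pics/w6.png

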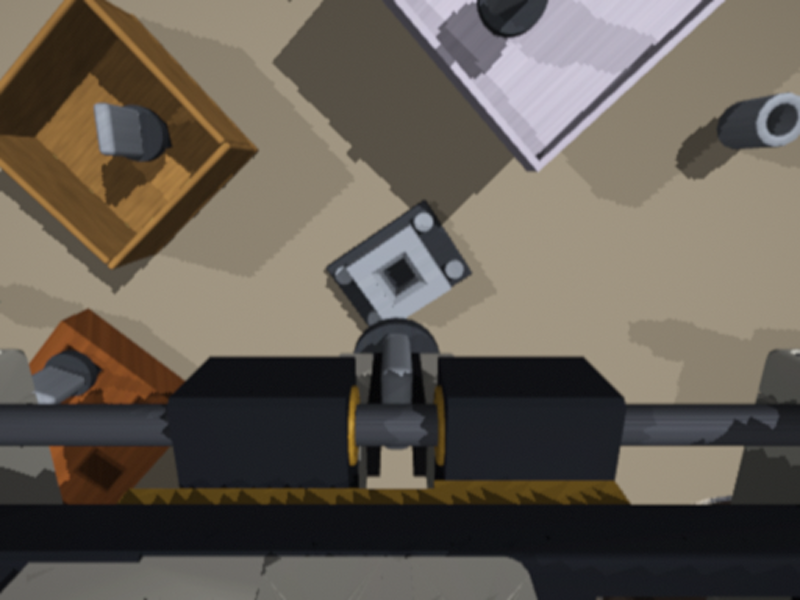

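The box is where it was (corners at (257,150) and (112,268)) with the first reject standing in it at (130,130). I'll put the second beside it, with the fingers along x.

drive_tool --series '[[[0,0,0],[0,0,6.9],1],[[0,0,0],[0,0,6.9],1],[[0,0,0],[0,0,6.9],1],[[0,0,0],[0,0,6.9],1],[[0,0,0],[0,0,6.9],1],[[0,0,0],[0,0,7],1],[[-2.05,-3.4,0],[0,0,0],1],[[-2.05,-3.4,0],[0,0,0],1],[[-2.05,-3.4,0],[0,0,0],1],[[-2.05,-3.3,0],[0,0,0],1],[[0,-3.3,0],[0,0,0],1],[[0,-3.3,0],[0,0,0],1]]'

```text
time: 42.92
eef_pos: [0.6692, 0.0437, 0.1974]
ee_rot: [179.8, -0.0, -89.8]
wrist_force: [-0.1, 0.5, -1.8]
finger_gap: 0.108
finger_force: 60.0
```

drive_tool --series '[[[0,0,0],[0,0,0],1],[[0,0,0],[0,0,0],1],[[0,0,0],[0,0,0],1],[[0,0,0],[0,0,0],1]]'

```text
time: 43.25
eef_pos: [0.6676, 0.0422, 0.1993]
ee_rot: [179.9, -0.0, -90.0]
wrist_force: [-0.5, 1.2, -1.1]
finger_gap: 0.108
finger_force: 60.0
```

Run:
```python
from h import *
tq();go(.671,.043,.046,-90)
```

```text
[ 0.086 -0.075  0.016] [-0.52  1.23 -1.13] [0.6676 0.0422 0.1993] -90.0 -20.2 0.0004903953595203348
shift cm [-0.08 -0.34 15.33] turn 0.0
  shift if turned first [-0.08 -0.34 15.33]
```

drive_tool --series '[[[-0.1,-0.3,3],[0,0,0],1],[[0,0,4],[0,0,0],1],[[0,0,3.5],[0,0,0],1],[[0,0,2.5],[0,0,0],1],[[0,0,1.3],[0,0,0],1],[[0,0,0.7],[0,0,0],1],[[0,0,0.2],[0,0,0],1],[[0,0,0],[0,0,0],1]]'

```text
time: 43.92
eef_pos: [0.6717, 0.0436, 0.0492]
ee_rot: [-180.0, 0.0, -89.9]
wrist_force: [0.2, -0.1, -1.9]
finger_gap: 0.108
finger_force: 60.0
```

drive_tool --series '[[[0,0,0],[0,0,0],0.7],[[0,0,0],[0,0,0],0.7],[[0,0,0],[0,0,0],0.7],[[0,0,0],[0,0,0],0.7],[[0,0,-1],[0,0,0],0.7],[[0,0,-3],[0,0,0],0.6],[[0,0,-4],[0,0,0],0.6],[[0,0,-4],[0,0,-7],0.6],[[0,0,-3],[0,0,-7],0.6],[[0,0,0],[0,0,-7],0.6],[[0,0,0],[0,0,-7],0.6]]'

```text
time: 44.83
eef_pos: [0.6731, 0.0438, 0.2031]
ee_rot: [-179.6, -0.1, -61.6]
wrist_force: [-0.5, 0.0, -0.8]
finger_gap: 0.398
finger_force: 0.0
```

drive_tool --series '[[[0,0,0],[0,0,-7],0.6],[[0,0,0],[0,0,-7],0.6],[[0,0,0],[0,0,-7],0.6],[[0,0,0],[0,0,-7],0.6],[[0,0,0],[0,0,-7],0.6],[[0,0,0],[0,0,-7],0.6],[[0,0,0],[0,0,-7],0.6],[[0,0,0],[0,0,-7],0.6],[[0,0,0],[0,0,-7],0.6],[[0,0,0],[0,0,-7],0.6],[[0,0,0],[0,0,-7],0.6],[[0,0,0],[0,0,-1.6],0.6]]'

```text
time: 45.83
eef_pos: [0.6717, 0.0435, 0.1997]
ee_rot: [180.0, -0.0, 17.1]
wrist_force: [-0.5, -0.1, 0.3]
finger_gap: 0.402
finger_force: 0.0
```

Run:
```python
from h import *
tq();go(.608,.1872,.2,16.6)
```

```text
[-0.049  0.025 -0.012] [-0.55 -0.07  0.31] [0.6717 0.0435 0.1997] 17.1 86.8 1.0938817262649536
shift cm [ -1.88 -15.61  -0.03] turn 0.5
  shift if turned first [ -2.   -15.59  -0.03]
```

drive_tool --series '[[[-0.4,-3.1,0],[0,0,0.5],0.6],[[-0.4,-3.1,0],[0,0,0],0.6],[[-0.4,-3.1,0],[0,0,0],0.6],[[-0.4,-3.1,0],[0,0,0],0.6],[[-0.4,-3.2,0],[0,0,0],0.6],[[0,0,0],[0,0,0],0.6],[[0,0,0],[0,0,0],0.6],[[0,0,0],[0,0,0],0.6],[[0,0,0],[0,0,0],0.6]]'

```text
time: 46.58
eef_pos: [0.6091, 0.1871, 0.1991]
ee_rot: [-180.0, -0.0, 16.1]
wrist_force: [0.4, -0.5, 0.4]
finger_gap: 0.399
finger_force: 0.0
```

Run:
```python
from h import *
tq();go(.608,.1872,.047,16.6)
```

```text
[-0.115 -0.037  0.006] [ 0.44 -0.48  0.41] [0.6091 0.1871 0.1991] 16.1 71.5 0.0014930151519365609
shift cm [-0.11 -0.04 15.21] turn -0.5
  shift if turned first [-0.11 -0.04 15.21]
```

drive_tool --newtons 40 --series '[[[-0.1,0,3],[0,0,-0.5],0.6],[[0,0,4],[0,0,0],0.6],[[0,0,3.5],[0,0,0],0.6],[[0,0,2.5],[0,0,0],0.6],[[0,0,1.5],[0,0,0],0.6],[[0,0,0.7],[0,0,0],0.6],[[0,0,0],[0,0,0],0.6],[[0,0,0],[0,0,0],1],[[0,0,0],[0,0,0],1],[[0,0,0],[0,0,0],1],[[0,0,0],[0,0,0],1],[[0,0,0],[0,0,0],1]]'

```text
time: 47.58
eef_pos: [0.6085, 0.1878, 0.0477]
ee_rot: [-180.0, -0.1, 16.7]
wrist_force: [-0.7, 0.3, 3.7]
finger_gap: 0.114
finger_force: 40.0
```

drive_tool --series '[[[0,0,0],[0,0,0],1],[[0,0,-1],[0,0,0],1],[[0,0,-2.5],[0,0,0],1],[[0,0,-3.5],[0,0,0],1],[[0,0,-3.5],[0,0,6.2],1],[[0,0,-2.5],[0,0,6.2],1],[[0,0,0],[0,0,6.2],1],[[0,0,0],[0,0,6.2],1],[[0,0,0],[0,0,6.2],1],[[0,0,0],[0,0,0],1],[[0,0,0],[0,0,0],1]]'

```text
time: 48.5
eef_pos: [0.6075, 0.1873, 0.1767]
ee_rot: [180.0, 0.0, -14.2]
wrist_force: [0.2, 0.5, -2.4]
finger_gap: 0.106
finger_force: 40.0
```

Run:
```python
from h import *
tq();go(.468,-.0390,.18,-14.5)
```

```text
[ 0.031  0.033 -0.043] [ 0.19  0.45 -2.45] [0.6075 0.1873 0.1767] -14.2 41.2 -0.6426425836980343
shift cm [-7.99 25.35 -0.33] turn 0.3
  shift if turned first [-7.84 25.4  -0.33]
```

drive_tool --series '[[[-1.0,3.1,0],[0,0,0.3],1],[[-1.0,3.2,0],[0,0,0],1],[[-1.0,3.2,0],[0,0,0],1],[[-1.0,3.2,0],[0,0,0],1],[[-1.0,3.2,0],[0,0,0],1],[[-1.0,3.2,0],[0,0,0],1],[[-1.0,3.2,0],[0,0,0],1],[[-0.9,3.1,0],[0,0,0],1],[[0,0,0],[0,0,0],1],[[0,0,0],[0,0,0],1],[[0,0,0],[0,0,0],1],[[0,0,0],[0,0,0],1]]'

```text
time: 49.5
eef_pos: [0.4679, -0.0379, 0.1767]
ee_rot: [-180.0, -0.0, -14.5]
wrist_force: [-0.2, -0.1, -1.6]
finger_gap: 0.112
finger_force: 40.0
```

Run:
```python
from h import *
tq();go(.468,-.0390,.08,-14.5)
```

```text
[-0.028  0.012 -0.006] [-0.16 -0.14 -1.62] [ 0.4679 -0.0379  0.1767] -14.5 56.0 0.035772164119407535
shift cm [0.03 0.1  9.67] turn -0.0
  shift if turned first [0.03 0.1  9.67]
```

drive_tool --series '[[[0,0.08,3],[0,0,0],1],[[0,0,3],[0,0,0],1],[[0,0,2.7],[0,0,0],1],[[0,0,1],[0,0,0],1],[[0,0,0.2],[0,0,0],1],[[0,0,0.4],[0,0,0],1],[[0,0,0.5],[0,0,0],1],[[0,0,0],[0,0,0],1]]'

```text
time: 50.17
eef_pos: [0.4676, -0.0388, 0.0685]
ee_rot: [-180.0, -0.0, -14.6]
wrist_force: [-0.2, 0.3, -1.9]
finger_gap: 0.111
finger_force: 40.0
```

drive_tool --series '[[[0,0,0.4],[0,0,0],1],[[0,0,0.4],[0,0,0],1],[[0,0,0.4],[0,0,0],1],[[0,0,0.4],[0,0,0],1],[[0,0,0.2],[0,0,0],1],[[0,0,0.05],[0,0,0],1]]'

```text
time: 50.67
eef_pos: [0.4669, -0.0393, 0.0497]
ee_rot: [180.0, 0.0, -14.7]
wrist_force: [-2.0, 1.6, 2.1]
finger_gap: 0.113
finger_force: 40.0
```

drive_tool --series '[[[0,0,0.05],[0,0,5],1],[[0,0,0],[0,0,5],1],[[0,0,0],[0,0,5],1],[[0,0,0],[0,0,5],1],[[0,0,0],[0,0,4],1],[[0,0,0],[0,0,4],1],[[0,0,0],[0,0,0],1],[[0,0,0],[0,0,0],1]]'

```text
time: 51.33
eef_pos: [0.4674, -0.0391, 0.0497]
ee_rot: [-180.0, -0.0, -42.5]
wrist_force: [-0.7, 1.5, 0.3]
finger_gap: 0.112
finger_force: 40.0
```

```bash
python3 -c "
from h import *
tq()"
```

```text
[0.396 0.264 0.06 ] [-0.68  1.48  0.26] [ 0.4674 -0.0391  0.0497] -42.5 28.1 -0.3993221651762724
```

Torque is 0.06. I'll turn 8° more to decide.

drive_tool --series '[[[0,0,0],[0,0,4],1],[[0,0,0],[0,0,4],1],[[0,0,0],[0,0,0],1],[[0,0,0],[0,0,0],1]]'

```text
time: 51.67
eef_pos: [0.4674, -0.0392, 0.0497]
ee_rot: [-180.0, -0.0, -50.4]
wrist_force: [0.0, 1.5, 0.3]
finger_gap: 0.111
finger_force: 40.0
```

```bash
python3 -c "
from h import *
tq()"
```

```text
[0.516 0.181 0.012] [0.04 1.52 0.34] [ 0.4674 -0.0392  0.0497] -50.4 20.2 -0.3631940111517906
```

It turns freely, so this screw is sound. I'll finish its quarter turn and take it back to the rack.

drive_tool --series '[[[0,0,0],[0,0,6.3],1],[[0,0,0],[0,0,6.3],1],[[0,0,0],[0,0,6.3],1],[[0,0,0],[0,0,6.3],1],[[0,0,0],[0,0,6.3],1],[[0,0,0],[0,0,6.3],1],[[0,0,0],[0,0,6.3],1],[[0,0,0],[0,0,6.3],1],[[0,0,0],[0,0,6.3],1],[[0,0,0],[0,0,6.3],1],[[0,0,0],[0,0,0],1]]'

```text
time: 52.58
eef_pos: [0.4677, -0.0391, 0.0497]
ee_rot: [-180.0, 0.0, -113.7]
wrist_force: [0.7, 1.0, 0.6]
finger_gap: 0.112
finger_force: 40.0
```

```bash
python3 -c "
from h import *
tq()"
```

```text
[ 0.54  -0.145  0.021] [0.7  1.04 0.64] [ 0.4677 -0.0391  0.0497] -113.7 -43.1 -2.0288868248462677
```

drive_tool --series '[[[0,0,-1],[0,0,0],1],[[0,0,-3],[0,0,0],1],[[0,0,-3.5],[0,0,0],1],[[0,0,-3.5],[0,0,-5.8],1],[[0,0,-2],[0,0,-5.8],1],[[0,0,0],[0,0,-5.8],1],[[0,0,0],[0,0,-5.8],1],[[0,0,0],[0,0,0],1],[[0,0,0],[0,0,0],1]]'

```text
time: 53.33
eef_pos: [0.4667, -0.0394, 0.1793]
ee_rot: [180.0, -0.0, -90.4]
wrist_force: [-0.1, 0.4, -1.7]
finger_gap: 0.113
finger_force: 40.0
```

```bash
python3 -c "
from h import *
tq();go(.5435,.1885,.18,-90)"
```

```text
[ 0.082 -0.05   0.001] [-0.12  0.39 -1.75] [ 0.4667 -0.0394  0.1793] -90.4 -19.8 0.6662236154079437
shift cm [-22.84  -7.52  -0.07] turn -0.4
  shift if turned first [-22.79  -7.68  -0.07]
```

drive_tool --series '[[[-3.2,-1.1,0],[0,0,0],1],[[-3.3,-1.1,0],[0,0,0],1],[[-3.3,-1.1,0],[0,0,0],1],[[-3.3,-1.1,0],[0,0,0],1],[[-3.3,-1.1,0],[0,0,0],1],[[-3.3,-1.0,0],[0,0,0],1],[[-3.1,-1.0,0],[0,0,0],1],[[0,0,0],[0,0,0],1],[[0,0,0],[0,0,0],1],[[0,0,0],[0,0,0],1],[[0,0,0],[0,0,0],1]]'

```text
time: 54.25
eef_pos: [0.5434, 0.1873, 0.1791]
ee_rot: [179.9, -0.0, -90.5]
wrist_force: [0.2, -0.3, -1.4]
finger_gap: 0.112
finger_force: 40.0
```

```bash
python3 -c "
from h import *
tq();go(.5435,.1885,.048,-90)"
```

```text
[ 0.046 -0.082 -0.019] [ 0.22 -0.29 -1.4 ] [0.5434 0.1873 0.1791] -90.5 -39.0 -0.006789437175029889
shift cm [-0.12 -0.   13.11] turn -0.5
  shift if turned first [-1.200e-01 -1.000e-02  1.311e+01]
```

drive_tool --series '[[[-0.2,0,3],[0,0,0],1],[[0,0,3.5],[0,0,0],1],[[0,0,2.5],[0,0,0],1],[[0,0,1],[0,0,0],1],[[0,0,0.4],[0,0,0],1],[[0,0,0.5],[0,0,0],1],[[0,0,0.5],[0,0,0],1],[[0,0,0],[0,0,0],1]]'

```text
time: 54.92
eef_pos: [0.5444, 0.1903, 0.066]
ee_rot: [-179.9, 0.0, -90.5]
wrist_force: [-0.3, -0.2, -2.6]
finger_gap: 0.114
finger_force: 40.0
```

drive_tool --series '[[[0,0,0.5],[0,0,0],1],[[0,0,0.4],[0,0,0],1],[[0,0,0.3],[0,0,0],1],[[0,0,0.3],[0,0,0],1],[[0,0,0.1],[0,0,0],1],[[0,0,0],[0,0,0],1]]'

```text
time: 55.42
eef_pos: [0.5438, 0.1901, 0.0492]
ee_rot: [180.0, -0.0, -90.4]
wrist_force: [-0.5, -0.4, -1.7]
finger_gap: 0.112
finger_force: 40.0
```

drive_tool --series '[[[0,0,0.1],[0,0,0],1],[[0,0,0],[0,0,0],0.6],[[0,0,0],[0,0,0],0.6],[[0,0,0],[0,0,0],0.6],[[0,0,0],[0,0,0],0.6],[[0,0,-1],[0,0,0],0.6],[[0,0,-3],[0,0,0],0.6],[[0,0,-4],[0,0,0],0.6],[[0,0,-4],[0,0,0],0.6],[[0,0,-4],[0,0,0],0.6],[[-4,0,-3],[0,0,0],0.6],[[-4,0,0],[0,0,0],0.6]]'

```text
time: 56.42
eef_pos: [0.5473, 0.2639, 0.2427]
ee_rot: [-179.4, 0.4, -90.6]
wrist_force: [1.8, 0.9, 2.0]
finger_gap: 0.399
finger_force: 0.0
```

drive_tool --series '[[[-4,1,0],[0,0,0],0.6],[[-4,1,0],[0,0,0],0.6],[[-4,1,0],[0,0,0],0.6],[[-4,1,0],[0,0,0],0.6],[[-4,1,0],[0,0,0],0.6],[[-4,1,0],[0,0,0],0.6],[[-3,1,0],[0,0,0],0.6],[[0,0,0],[0,0,0],0.6],[[0,0,0],[0,0,0],0.6]]'

```text
time: 57.17
eef_pos: [0.4755, 0.5356, 0.2334]
ee_rot: [180.0, -0.0, -90.3]
wrist_force: [-0.1, -1.1, -0.3]
finger_gap: 0.404
finger_force: 0.0
```

Run:
```python
from h import *
tq()
s=snapshot("top"); cv2.imwrite("pics/t7.png",cv2.resize(s["img"][70:310,100:440,::-1],(800,565),interpolation=cv2.INTER_CUBIC))
t=snapshot("side"); cv2.imwrite("pics/s7.png",cv2.resize(t["img"][80:340,120:390,::-1],(623,600),interpolation=cv2.INTER_CUBIC))
```

```text
[ 0.046 -0.051 -0.017] [-0.14 -1.07 -0.32] [0.4755 0.5356 0.2334] -90.3 -64.2 -0.1433994434773922
```

View pics/t7.png

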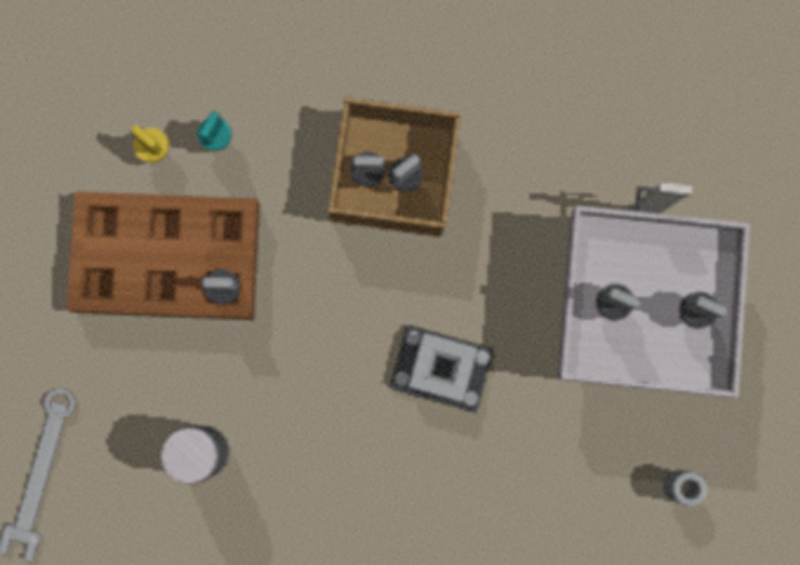

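View pics/s7.png

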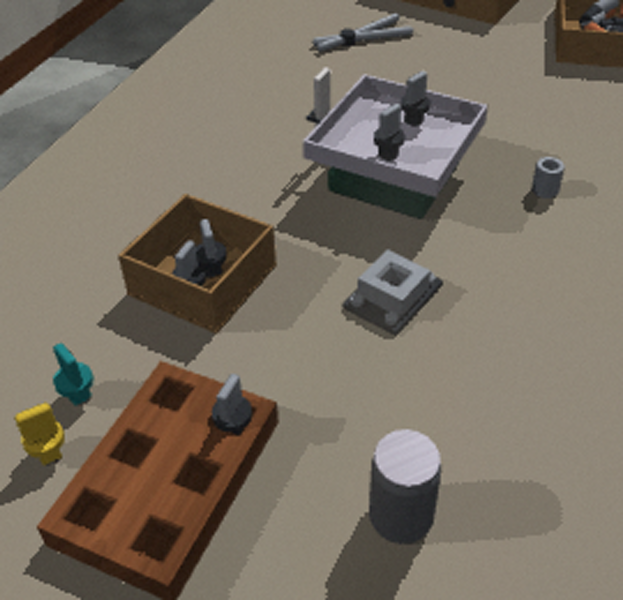

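Both views show the job done. Two screws stand in the pan, at (617,300) and (700,308) in the top view. Two rejects are in the box at (368,168) and (405,172), and the last sound screw stands in the rack at (221,286). The bystanders have not been moved, so I'm handing it in.

```bash
python3 -c "
from rig import sign_off
print(sign_off())"
```

```text
the job is handed in; nothing more can be done
None
```

I tried all five screws in the gauge nut and handed the job in at about 57 s: three were sound (two in the pan for the 16 mm target, one back in the rack) and two bound and went into the scrap box; I judged the pan by screw count (2 × 8 mm) and did not read the pointer itself.

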